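# Turn the cleaning brush right way up in its jar

## Task

One of the two bench brushes has been put away bristles-down, which crushes its bristles. Take it out of its jar, turn it end for end and put it back in the same jar handle-down, butt on the jar's floor and bristles up, leaving both jars standing where they are and everything else on the bench undisturbed. The notched aluminium rest may be used for laying the brush down to change your hold.

Things in the scene. Friction and masses are not known exactly. Their poses are not given: they have to be found in the camera images.
- brush_mid (a point): Middle of the brush to be turned (200 mm, 90 g, round). z runs along it from butt to bristle end, 100 mm each way; at the start it stands upright bristles-down in its jar, z down. From the butt: wooden handle 22 mm diameter for 90 mm, taper, neck 14 mm diameter from 100 to 144 mm, firm black bristle head 34 to 36 mm diameter from 144 to 200 mm. Centre of mass about 80 mm from the butt.
- brush_butt (a point): Centre of the flat butt face of that brush's handle, 100 mm from brush_mid along -z of the brush.
- brush_bristle_end (a point): Centre of the flat bristle end of that brush, 100 mm from brush_mid along +z of the brush.
- jar: Open round stainless jar with the upside-down brush; loose, 0.8 kg. Outer diameter 72 mm (75 at the foot), inner 64 mm, height 85 mm, inner floor 5 mm above the bench. Origin at the centre of its underside, z up. A brush put in handle-down comes to rest leaning on the rim by up to about 30 degrees and stays.
- jar_other: Identical jar with the other brush in it; leave it.
- brush_other_mid (a point): Middle of the other, identical brush, which already stands properly handle-down in jar_other, leaning, its top about 195 mm above the bench; leave it.
- rest: Notched aluminium rest, fixed: base 120 x 80 x 8 mm (long along its x), two 8 mm thick V supports at x = -35 and +35 mm. A handle laid along x sits in both V notches, its axis 55 mm above the bench; the V arms rise at 45 degrees to 66 mm above the bench, 68 mm over both in y. Handle free between and beyond the supports. Origin at the centre of the underside.
- multimeter: Bystander: grey multimeter 160 x 80 x 40 mm lying on the bench; origin at the centre of its underside.
- screwdriver: Bystander: screwdriver 180 mm long lying along its x axis on the bench; about 30 mm high.
- wire_spool: Bystander: wire spool 64 mm diameter, 40 mm high, standing on the bench; origin at the centre of its underside.
- enclosure_lid: Bystander: grey instrument lid 110 x 80 mm with two black terminals, 35 mm high; origin at the centre of its underside.
There are look-alikes about, which are no part of the job. Leave any green look-alike of the part that bears brush_mid alone.

How it is judged:
On the way:
1. the brush is drawn right out of its jar (z of each of brush_bristle_end, brush_butt in the frame of jar above 0.087 m), for 0.1 s.
At the end, for the whole second after the job is handed in: The brush stands in its own jar handle-down: its butt inside the jar and within 22 mm of the jar's underside level (resting on the floor), bristle end more than 140 mm up, leaning under 0.7 rad; the jar upright (within 0.06 rad) and within 40 mm of where it was; the brush released and staying so (z of brush_butt in the frame of jar below 0.022 m and horizontal distance between brush_butt and jar below 0.033 m and angle between brush_mid's own z axis and vertical below 0.7 rad and z of brush_bristle_end in the frame of jar above 0.14 m and angle between jar's own z axis and vertical below 0.06 rad and distance of jar from where it was at the start of the episode below 0.04 m); the robot touches nothing.
It fails at once if a jar is knocked over (angle between any of jar, jar_other's own z axis and vertical above 0.5 rad).
It fails at once if the other jar or its brush is disturbed (distance of jar_other from where it was at the start of the episode above 0.03 m or distance of brush_other_mid from where it was at the start of the episode above 0.04 m).
It fails at once if a bystander is pushed away (distance of any of multimeter, screwdriver, wire_spool, enclosure_lid from where it was at the start of the episode above 0.04 m).
It also fails if it takes over 72 s, if anything falls off the work surface, if the arm or the gripper's body presses on something with over 40 N, if the wrist force passes 120 N, or if a joint passes its speed limit or range.

## Robot

A 6-joint arm with a two-finger parallel gripper is mounted at the origin on the work surface. World frame = base frame: x ahead of the robot, y to its left, z up, the work surface at z = 0. Lengths are in m, angles in rad, forces in N, time in s.
With the tool pointing down it reaches from about 0.3 to 0.775 m from the base axis. Payload 14.6 kg.
Tool frame: the origin (TCP) lies between the finger pads; the fingertips stand 8 mm ahead of it and the grasp point (between the pads) lies 11 mm behind it (ctrl.tip_reach is the distance from the TCP to the fingertips, in m); y points along the fingers, z is the direction in which the jaws open and shut, and the axes are right-handed (so a half turn about y gives the same grasp; the last joint's range is limited). The gripper opens to 94 mm and grips with 3 to 60 N. Pads are 16 mm wide; open, the fingers measure 119 mm over their backs; the gripper's body (75 mm by 177 mm) begins 78 mm behind the grasp point.
Start: joints at [1.133, 0.3, 1.521, -0, 1.321, -0.067], TCP at [0.199, 0.513, 0.213] pointing down, gripper open.
Joint ranges: [-3.03, 3.03], [-0.79, 2.21], [0.23, 2.52], [-1.04, 4.18], [0, 3.07], [-2.55, 2.55]. Speed limits (rad/s): [2.22, 2.22, 2.57, 3.14, 3.14, 3.14].

## Interface

Orientations are given as [roll, pitch, yaw] about the fixed x, y, z axes, in that order (R = Rz(yaw) Ry(pitch) Rx(roll)).
In Python, from station import ctrl gives the robot as it stands.
- The arm moves only by the tool play_rows, never from a script. Its arguments are lists of equal length, an entry for each row: "twist": the turn, a rotation vector about the world's x, y, z as a fraction of full scale, a list of three; "travel": the shift along the world's x, y, z as a fraction of full scale, a list of three; "grip": the gripper's target within -1 to 1 (shut at 1, half-way at 0, fully open at -1). A call has 1 to 12 rows; each row shifts and turns the commanded pose from where the row before left it; what a row does not reach is not made up. Full scale, the value 1, is 5 cm for a shift and 90 degrees for a turn. A row lasts 1/10 s, in which the tool goes at most 50 mm and 8.59 degrees, less where a joint would pass 70% of its speed; a pose out of reach is approached as far as the arm can. A call with a number of a shift or a turn outside -1 to 1 is refused whole. A call with a gripper value outside its range is refused whole. The fingers move at their own pace and stop on an object; "force" is the grip in N (left out, the last holds). Time passes only in rows, so rows that do not move let the fingers close. It gives the time, the measured TCP pose, the force and the opening at its end, in the units of the state.
- ctrl.get_obs(): the state, without advancing time (a new reading comes with each control period).
- ctrl.camera(name): name is "scene" or "top" or "wrist"; returns a dict with "img" (384x512x3 uint8, red, green, blue), "vfov" (degrees; the focal length in pixels is half the picture's height over the tangent of half this angle, whatever the lens; pixels are square), "cx", "cy" (the principal point, pixels), "k1" (the pictures are not rectified: a ray, as slopes to the right and down, at radius r is drawn at 1 + k1 r^2 times it, then the intrinsics apply), "rvec" (rotation vector, rad) and "tvec" (3), from world to camera coordinates, as OpenCV has them. Camera axes: x right, y down, z forward; pixel columns grow to the right and rows downward; lengths in m; the calibration is good to about 2 mm. A picture is of the moment at which its call begins. There is no depth.
- ctrl.hand_in(): hands the job in, once; it reports no verdict.
Trained networks look in a picture, given as the dict that the camera call returned (one of the last four; its "shot" number tells which), for a name from the list of things; names that differ only in an ending like _2 or _b are one class to them, and where a whole thing is asked for, a point or a joint stands for the part that bears it (a point fixed in the world has none). Each returns a list of dicts, best first, with "confidence" (0 to 1); they miss things now and then, are a little off and sometimes report something else, mostly with a low value. They report only what shows in the picture. A call takes as long as a camera call. They do not tell look-alikes from the thing itself.
- ctrl.boxes_of(name, picture): "point" ([column, row] in pixels, amid what is visible of it).
- ctrl.trace(name, picture): "pixels" (384x512 bool, what is visible of it) and "point" ([column, row] in pixels, amid what is visible of it).
The state is a dict: "time_s": time; "qpos": joint angles; "joint_vel": joint speeds; "tau": joint torques, N m; "ee_pos": TCP position; "eef_rot": TCP orientation; "force": force on the tool from outside, world axes, zero at the start; "moment": the same for the moment, N m; "grip_width": finger opening in m.
Only numpy, scipy, OpenCV 4.12 (cv2) and the standard library are available. Lean on these libraries where they do the work, as an engineer would, in place of code of your own. Each camera call takes 0.05 s, during which the arm holds its last target.

## Working session

There is one attempt and no reset: what is moved stays moved. The work goes in short steps, Python scripts to look and compute and a tool call to move; the robot and the scene stay as the last step left them, time stands still between calls to the robot, and variables do not carry over. Pictures are saved under pics/ and viewed, and the job is handed in when it is done.

Besides the shell and the picture viewer there is one more tool, called after "Request:" by a JSON object that holds its "op" and its "data". play_rows: Moves the arm, as the interface text tells. Its arguments: {"type":"object","properties":{"twist":{"type":"array"},"travel":{"type":"array"},"grip":{"type":"array"},"force":{"type":"number"}},"required":["twist","travel","grip"]}

```bash
ls; mkdir -p pics; cat > h.py <<'E'
import numpy as np, cv2
from station import ctrl
from scipy.spatial.transform import Rotation as R
def K(p):
    f=p["img"].shape[0]/2/np.tan(np.radians(p["vfov"]/2)); return f
def proj(p,X):
    X=np.atleast_2d(X); Rm=cv2.Rodrigues(np.array(p["rvec"],float))[0]
    c=X@Rm.T+np.array(p["tvec"]); s=c[:,:2]/c[:,2:]; r2=(s**2).sum(1,keepdims=True)
    s=s*(1+p["k1"]*r2); return s*K(p)+[p["cx"],p["cy"]]
def ray(p,uv):
    s0=(np.array(uv,float)-[p["cx"],p["cy"]])/K(p); s=s0.copy()
    for _ in range(30): s=s0/(1+p["k1"]*(s@s))
    Rm=cv2.Rodrigues(np.array(p["rvec"],float))[0]
    d=Rm.T@np.array([s[0],s[1],1]); o=-Rm.T@np.array(p["tvec"]); return o,d/np.linalg.norm(d)
def onz(p,uv,z):
    o,d=ray(p,uv); return o+d*(z-o[2])/d[2]
def tri(*obs):
    A=np.zeros((3,3));b=np.zeros(3)
    for p,uv in obs:
        o,d=ray(p,uv); M=np.eye(3)-np.outer(d,d); A+=M;b+=M@o
    return np.linalg.solve(A,b)
def save(p,n,crop=None,s=1):
    im=p["img"][...,::-1]
    if crop: im=im[crop[1]:crop[3],crop[0]:crop[2]]
    cv2.imwrite("pics/"+n,cv2.resize(im,None,fx=s,fy=s,interpolation=cv2.INTER_CUBIC))
E
python3 - <<'E'
from h import *
o=ctrl.get_obs(); print(o["ee_pos"],o["eef_rot"],o["time_s"])
for c in ["scene","top","wrist"]:
    p=ctrl.camera(c); save(p,c+"0.png",s=1.5)
    print(c,p["vfov"],p["k1"],-cv2.Rodrigues(np.array(p["rvec"]))[0].T@np.array(p["tvec"]))
    for n in ["brush_mid","jar","rest","multimeter","screwdriver","wire_spool","enclosure_lid"]:
        print(n,[(np.round(b["point"]).tolist(),round(b["confidence"],2),onz(p,b["point"],.04).round(3).tolist()) for b in ctrl.boxes_of(n,p)])
E
```

```text
pics
[0.19917611 0.51239271 0.21288128] [-1.57195323e+00  5.01897638e-05 -3.70720399e-01] 0.0
scene 54.00211864123433 0.010710364041108535 [0.99731992 0.06057315 0.8830243 ]
brush_mid [([351.0, 186.0], 0.71, [0.497, 0.301, 0.04]), ([398.0, 200.0], 0.63, [0.539, 0.412, 0.04])]
jar [([343.0, 208.0], 0.67, [0.559, 0.272, 0.04])]
rest [([246.0, 185.0], 0.57, [0.486, 0.026, 0.04])]
multimeter [([288.0, 255.0], 0.71, [0.682, 0.126, 0.04])]
screwdriver [([289.0, 182.0], 0.68, [0.48, 0.139, 0.04])]
wire_spool [([189.0, 266.0], 0.71, [0.706, -0.105, 0.04])]
enclosure_lid [([185.0, 178.0], 0.86, [0.464, -0.134, 0.04])]
top 52.25716985176465 -0.05374172297487441 [0.41725454 0.04830485 1.15878839]
brush_mid [([141.0, 195.0], 0.83, [0.569, 0.41, 0.04]), ([179.0, 201.0], 0.7, [0.552, 0.297, 0.04])]
jar [([193.0, 207.0], 0.72, [0.534, 0.256, 0.04])]
rest [([274.0, 229.0], 0.81, [0.468, 0.024, 0.04])]
multimeter [([235.0, 159.0], 0.9, [0.674, 0.135, 0.04]), ([269.0, 232.0], 0.54, [0.461, 0.038, 0.04])]
screwdriver [([236.0, 234.0], 0.79, [0.455, 0.133, 0.04])]
wire_spool [([317.0, 152.0], 0.83, [0.691, -0.106, 0.04])]
enclosure_lid [([325.0, 240.0], 0.78, [0.436, -0.121, 0.04])]
wrist 63.16004922216279 0.00783067719287815 [0.13369251 0.53711922 0.38500154]
brush_mid []
jar []
rest []
multimeter []
screwdriver []
wire_spool []
enclosure_lid []
```

View pics/scene0.png

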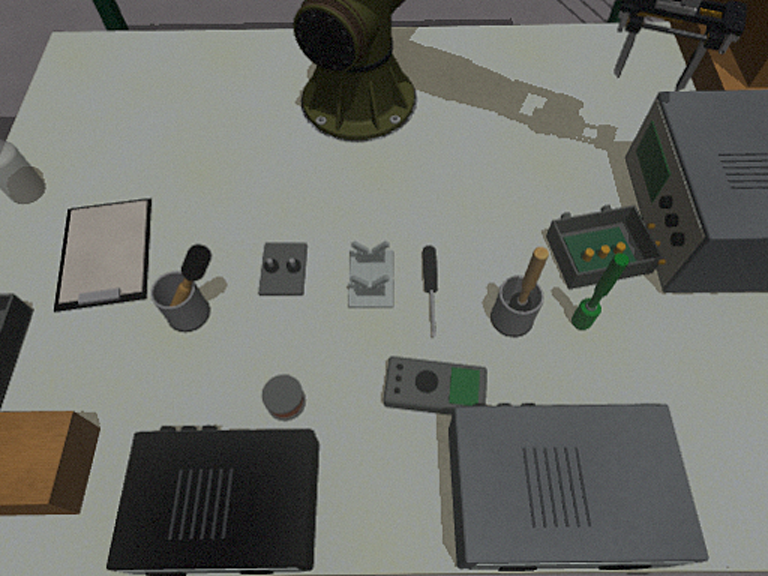

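View pics/top0.png

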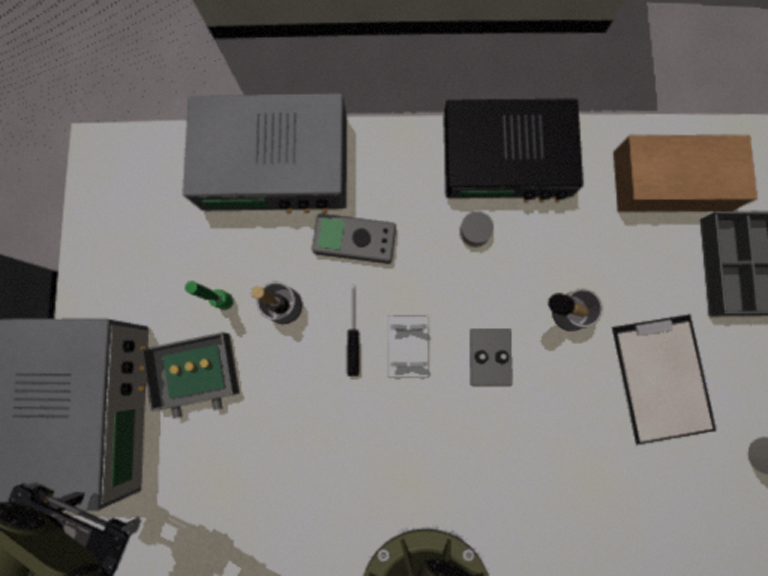

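Candidates: the wooden-handled brush, handle up, in the jar (scene 351,186 / top 179,201); the green look-alike standing free beside it (scene 398,200 / top 141,195); and the other brush, bristles up, in jar_other (scene 125,185 / top 380,205). I choose the first. Next is a close crop to check it.

```bash
python3 - <<'E'
from h import *
a=ctrl.camera("scene"); b=ctrl.camera("top")
A=cv2.resize(a["img"][150:240,310:430],None,fx=5,fy=5,interpolation=2); B=cv2.resize(b["img"][170:230,120:220],None,fx=6,fy=6,interpolation=2)
cv2.imwrite("pics/c1.png",A[...,::-1]);cv2.imwrite("pics/c2.png",B[...,::-1])
for n in ["brush_butt","brush_bristle_end","brush_mid","jar"]:
  for q in (a,b):
    for t in ctrl.trace(n,q):
        m=np.argwhere(t["pixels"]); print(n,np.round(t["point"],1),round(t["confidence"],2),len(m),m.min(0)[::-1],m.max(0)[::-1])
E
```

```text
brush_butt [397.8 197.5] 0.9 605 [381 169] [418 218]
brush_butt [140.2 197.2] 0.83 338 [123 188] [155 206]
brush_butt [183.8 199.2] 0.72 262 [168 190] [192 209]
brush_bristle_end [354.5 186.1] 0.95 490 [339 164] [365 206]
brush_bristle_end [400.1 194.3] 0.94 654 [381 168] [418 220]
brush_bristle_end [143.  194.4] 0.53 284 [124 187] [154 205]
brush_bristle_end [177.2 198.2] 0.52 201 [169 192] [191 207]
brush_mid [353.  186.4] 0.94 438 [340 164] [365 206]
brush_mid [398.9 198.5] 0.66 668 [381 168] [417 220]
brush_mid [139.3 193.9] 0.62 296 [124 187] [155 206]
brush_mid [182.3 199.2] 0.53 259 [168 190] [192 208]
jar [192.6 201.4] 0.91 417 [172 188] [200 215]
jar [236.  232.7] 0.59 312 [231 190] [239 250]
```

View pics/c1.png

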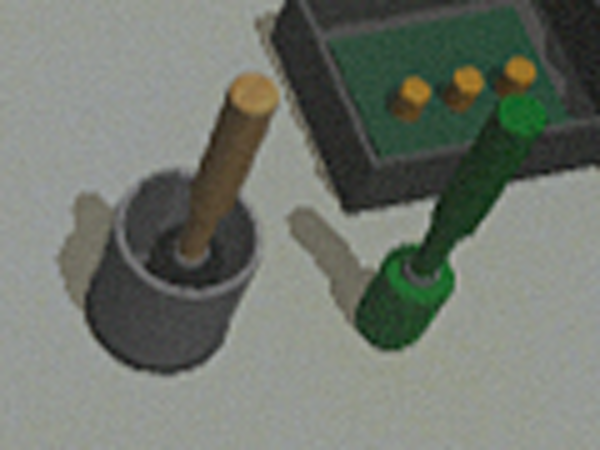

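View pics/c2.png

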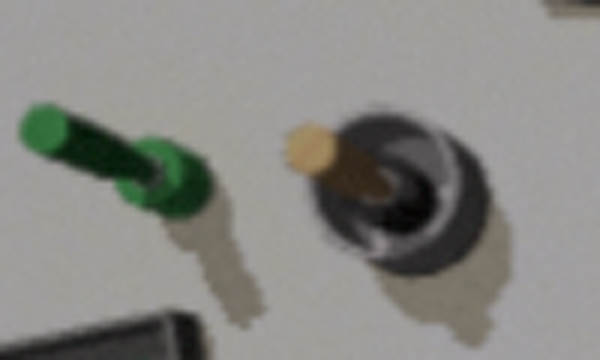

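Crops show the wooden handle, butt up, in the steel jar: butt at scene (361,169) / top (172,194.7), jar rim centre at scene (347,196.6) / top (184.7,200.3). The green one stands outside any jar. Choice confirmed.

```bash
python3 - <<'E'
from h import *
a=ctrl.camera("scene"); b=ctrl.camera("top")
but=tri((a,(361,169)),(b,(172,194.7))); nk=tri((a,(348.6,201)),(b,(185.3,202.2))); rim=tri((a,(347.2,196.6)),(b,(184.7,200.3)))
print("butt",but,"neck",nk,"rim",rim, onz(a,(347.2,196.6),.085),onz(b,(184.7,200.3),.085))
gb=tri((a,(310+521/5,150+116/5)),(b,(120+45/6,170+130/6)));print("green butt",gb)
gs=tri((a,(310+422/5,150+272/5)),(b,(120+155/6,170+172/6)));print("green head top",gs)
# tray, rest
for q,pts,z in ((b,[(390/1.5,315/1.5),(431/1.5,315/1.5),(431/1.5,378/1.5),(388/1.5,378/1.5)],0.008),(a,[(349/1.5,250/1.5),(394/1.5,249/1.5),(394/1.5,306/1.5),(348/1.5,306/1.5)],.008)):
  P=np.array([onz(q,u,z) for u in pts]); print("rest",P.round(3).tolist(),P.mean(0))
for n,uvs,z in (("tray",[(146,347),(230,332),(242,395),(155,412)],.04),("gscope",[(184,195),(346,205),(346,95)],.1),("meter",[(313,250),(393,262),(397,224),(318,215)],.04),("drv",[(353,287),(353,375)],.02),("otherjar",[(576,310)],.085)):
  print(n,[onz(b,(u/1.5,v/1.5),z).round(3)[:2].tolist() for u,v in uvs])
save(a,"r1.png",(220,140,310,225),6); save(b,"r2.png",(220,180,310,265),6)
E
```

```text
butt [0.54855005 0.28035635 0.20015683] neck [0.54700257 0.28000023 0.05336031] rim [0.54896223 0.27376295 0.07959914] [0.55191566 0.27431306 0.085     ] [0.54808554 0.27067282 0.085     ]
green butt [0.55802751 0.39483795 0.1949547 ]
green head top [0.5582482  0.3934486  0.05294495]
rest [[0.527, 0.063, 0.008], [0.526, -0.018, 0.008], [0.404, -0.016, 0.008], [0.404, 0.068, 0.008]] [0.46506565 0.02415457 0.008     ]
rest [[0.408, -0.011, 0.008], [0.407, 0.072, 0.008], [0.528, 0.07, 0.008], [0.526, -0.011, 0.008]] [0.46723815 0.03007517 0.008     ]
tray [[0.465, 0.534], [0.493, 0.37], [0.374, 0.343], [0.342, 0.51]]
gscope [[0.749, 0.45], [0.724, 0.142], [0.945, 0.143]]
meter [[0.652, 0.211], [0.627, 0.056], [0.702, 0.047], [0.722, 0.202]]
drv [[0.581, 0.135], [0.41, 0.135]]
otherjar [[0.525, -0.28]]
```

View pics/r2.png

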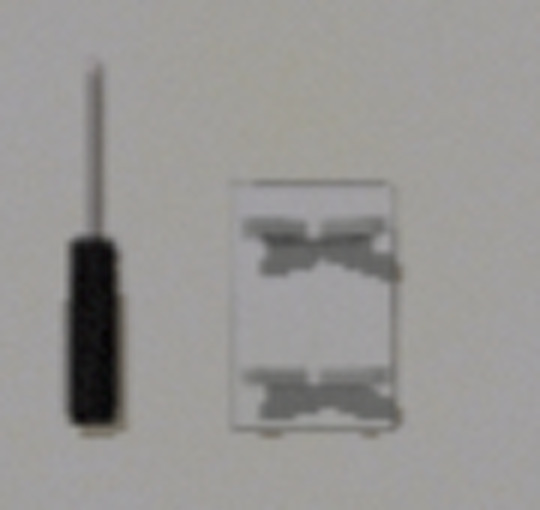

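View pics/r1.png

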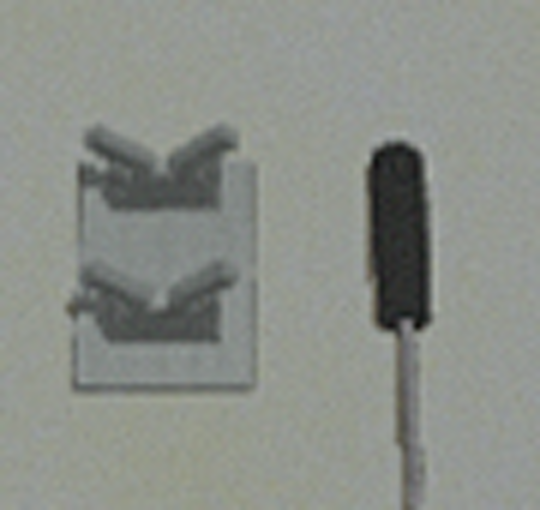

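Request:
{"op": "play_rows", "data": {"twist": [[0, 0, 0], [0, 0, 0], [0, 0, 0], [0, 0, 0], [0, 0, 0], [0, 0, 0]], "travel": [[0, 0, 0.5], [0, 0, 0.8], [0, 0, 0.8], [0, 0, 0.8], [0, 0, 0.8], [0, 0, 0]], "grip": [-1, -1, -1, -1, -1, -1]}}

```text
time_s: 2.4
ee_pos: [0.1995, 0.5131, 0.4039]
eef_rot: [-1.562, -0.001, -0.371]
force: [-0.6, 0.9, 0.1]
grip_width: 0.0939
```

```bash
cat >log.py <<'E'
from h import *
import json
o=ctrl.get_obs(); print(o["time_s"],"q",np.round(o["qpos"],4).tolist(),"p",np.round(o["ee_pos"],4).tolist(),"r",np.round(o["eef_rot"],4).tolist(),"w",o["grip_width"],"F",np.round(o["force"],2).tolist())
open("log.jsonl","a").write(json.dumps([list(map(float,o["qpos"])),list(map(float,o["ee_pos"])),list(map(float,o["eef_rot"]))])+"\n")
E
python3 log.py
```

```text
2.4 q [1.1334, 0.2354, 1.1712, 0.0, 1.7266, -0.0666] p [0.1995, 0.5131, 0.4039] r [-1.5624, -0.0006, -0.3708] w 0.09388411551414162 F [-0.64, 0.92, 0.11]
```

Request:
{"op": "play_rows", "data": {"twist": [[0, 0, 0], [0, 0, 0], [0, 0, 0], [0, 0, 0], [0, 0, 0], [0, 0, 0], [0, 0, 0], [0, 0, 0], [0, 0, 0], [0, 0, 0], [0, 0, 0]], "travel": [[0.3, -0.7, 0], [0.3, -0.7, 0], [0.3, -0.7, 0], [0.3, -0.7, 0], [0.3, -0.7, 0], [0.3, -0.7, 0], [0.3, -0.7, 0], [0.3, -0.7, 0], [0.3, -0.7, 0], [0.3, -0.7, 0], [0, 0, 0]], "grip": [-1, -1, -1, -1, -1, -1, -1, -1, -1, -1, -1]}}

```text
time_s: 3.5
ee_pos: [0.3503, 0.1597, 0.398]
eef_rot: [-1.571, -0.0, -0.375]
force: [0.6, -0.9, 0.8]
grip_width: 0.0942
```

```bash
python3 log.py
```

```text
3.5 q [0.333, -0.1552, 1.5896, -0.0006, 1.7075, -0.8627] p [0.3503, 0.1597, 0.398] r [-1.5714, -0.0001, -0.3751] w 0.09416606668988495 F [0.63, -0.92, 0.78]
```

Request:
{"op": "play_rows", "data": {"twist": [[0.09, 0, 0], [0.09, 0, 0], [0.09, 0, 0], [0.09, 0, 0], [0, 0, 0]], "travel": [[0, 0, 0], [0, 0, 0], [0, 0, 0], [0, 0, 0], [0, 0, 0]], "grip": [-1, -1, -1, -1, -1]}}

```text
time_s: 4.0
ee_pos: [0.3493, 0.1617, 0.3971]
eef_rot: [-1.034, 0.199, -0.32]
force: [-0.0, 0.1, -0.5]
grip_width: 0.0942
```

```bash
python3 log.py
```

```text
4.0 q [-0.0469, -0.2406, 1.7531, 0.5699, 1.6456, -1.2035] p [0.3493, 0.1617, 0.3971] r [-1.0343, 0.1991, -0.3204] w 0.0942047447307988 F [-0.01, 0.11, -0.52]
```

```bash
cat > kin.py <<'E'
from h import *
import json
from scipy.optimize import least_squares
Rz=lambda a:R.from_euler('z',a).as_matrix(); Ry=lambda a:R.from_euler('y',a).as_matrix()
D=[json.loads(l) for l in open("log.jsonl")]
q0=[1.133,.3,1.521,0,1.321,-.067]
D.append([q0,[.19918,.51239,.21288],[-1.57195,0,-.37072]])
def chain(q,s4=1,s6=1):
    A=Rz(q[0]);B=A@Ry(q[1]);C=B@Ry(q[2]);E=C@Rz(s4*q[3]);F=E@Ry(q[4]);G=F@Rz(s6*q[5]);return A,B,C,E,F,G
if 1:
    best=None
    for s4 in (1,-1):
        for s6 in (1,-1):
            T=[chain(q,s4,s6)[-1].T@R.from_euler('xyz',r).as_matrix() for q,p,r in D]
            M=R.from_matrix(T); m=M.mean(); e=max((m.inv()*M).magnitude())
            if best is None or e<best[0]: best=(e,s4,s6,m.as_matrix())
e,s4,s6,TT=best
# linear pos: p=A[a1,d,h]+B[0,0,L2]+C[e,0,L3]+F[0,0,L6]
rows=[];rhs=[];ridge=1e-4
for q,p,r in D:
    A,B,C,E,F,G=chain(q,s4,s6)
    rows.append(np.c_[A,B[:,2],C[:,0],C[:,2],F[:,2]]);rhs.append(p)
Am=np.vstack(rows);bm=np.hstack(rhs)
th=np.linalg.lstsq(np.vstack([Am,ridge*np.eye(7)]),np.r_[bm,np.zeros(7)],rcond=None)[0]
def fk(q):
    A,B,C,E,F,G=chain(q,s4,s6)
    return np.c_[A,B[:,2],C[:,0],C[:,2],F[:,2]]@th, G@TT
LO=np.array([-3.03,-.79,.23,-1.04,0,-2.55]);HI=np.array([3.03,2.21,2.52,4.18,3.07,2.55])
def ik(p,Rm,seed):
    def f(q):
        P,Q=fk(q);return np.r_[(P-p)*5,(R.from_matrix(Q.T@Rm)).as_rotvec()]
    s=least_squares(f,np.clip(seed,LO+.01,HI-.01),bounds=(LO,HI)); return s.x,np.abs(s.fun).max()
if __name__=="__main__":
    print("rot err",e,s4,s6,TT.round(3).tolist()); print("a1 d h L2 e L3 L6",th.round(4)); print("res",np.abs(Am@th-bm).max(), np.linalg.svd(Am)[1])
E
python3 kin.py
```

```text
rot err 0.0005637190147319482 1 1 [[-0.0, 0.0, -1.0], [-1.0, -0.0, 0.0], [-0.0, 1.0, 0.0]]
a1 d h L2 e L3 L6 [-0.0014  0.0367  0.2214  0.4242  0.0413  0.4488  0.2626]
res 0.00014958171312653978 [3.94435446 2.81916794 2.01289754 0.49830171 0.30746127 0.23166499
 0.21470397]
```

```bash
cat > srch.py <<'E'
from kin import *
def frame(az,e,sgn):
    a=np.array([np.cos(az)*np.cos(e),np.sin(az)*np.cos(e),-np.sin(e)])
    z=np.array([-np.sin(az),np.cos(az),0])*sgn
    return np.c_[np.cross(a,z),a,z]
if __name__=="__main__":
    o=ctrl.get_obs();Rc=R.from_euler('xyz',o["eef_rot"]).as_matrix()
    p=ctrl.camera("wrist");c=-cv2.Rodrigues(np.array(p["rvec"]))[0].T@np.array(p["tvec"]);print("cam in tool",Rc.T@(c-o["ee_pos"]))
    b=np.array([.549,.279,.117])
    for azd in range(0,100,10):
      for e,h,nm in((20,.117,"pick"),(5,.105,"place"),(15,.3,"up")):
        for sgn in(1,-1):
          F=frame(np.radians(azd),np.radians(e),sgn); P=np.array([b[0],b[1],h])+.011*F[:,1]
          sols=[]
          for q4 in (.6,1.5,2.4,3.14,3.8):
            for q6 in(-1.5,0,1.5):
              x,er=ik(P,F,[.2,.5,2,q4,1,q6])
              if er<1e-3 and not any(np.abs(x-s).max()<.02 for s in sols): sols.append(x)
          print(azd,nm,sgn,"x up" if F[2,0]>0 else "x dn",[s.round(2).tolist() for s in sols])
E
python3 srch.py
```

```text
cam in tool [-0.07013851 -0.17194235 -0.00065011]
0 pick 1 x up [[0.64, 0.49, 2.05, 4.06, 0.78, 1.07]]
0 pick -1 x dn [[0.64, 0.49, 2.05, 4.06, 0.78, -2.07]]
0 place 1 x up [[0.66, 0.67, 2.05, 3.87, 1.16, 1.29]]
0 place -1 x dn [[0.66, 0.67, 2.05, 3.87, 1.16, -1.85]]
0 up 1 x up []
0 up -1 x dn []
10 pick 1 x up [[0.55, 0.45, 2.11, 3.71, 0.71, 1.26]]
10 pick -1 x dn [[0.55, 0.45, 2.11, 3.71, 0.71, -1.89]]
10 place 1 x up [[0.57, 0.65, 2.12, 3.57, 1.14, 1.42]]
10 place -1 x dn [[0.57, 0.65, 2.12, 3.57, 1.14, -1.73]]
10 up 1 x up [[0.56, 0.08, 2.06, 4.07, 0.47, 0.8]]
10 up -1 x dn [[0.56, 0.08, 2.06, 4.07, 0.47, -2.34]]
20 pick 1 x up [[0.45, 0.44, 2.15, 3.29, 0.67, 1.49]]
20 pick -1 x dn [[0.45, 0.44, 2.15, 3.29, 0.67, -1.66]]
20 place 1 x up [[0.45, 0.64, 2.15, 3.26, 1.13, 1.53]]
20 place -1 x dn [[0.45, 0.64, 2.15, 3.26, 1.13, -1.61]]
20 up 1 x up [[0.45, 0.05, 2.1, 3.45, 0.33, 1.31]]
20 up -1 x dn [[0.45, 0.05, 2.1, 3.45, 0.33, -1.84]]
30 pick 1 x up [[0.34, 0.43, 2.15, 2.87, 0.68, 1.72]]
30 pick -1 x dn [[0.34, 0.43, 2.15, 2.87, 0.68, -1.42]]
30 place 1 x up [[0.33, 0.63, 2.16, 2.
[... 1257 characters left out ...]
x dn [[0.01, 0.73, 1.9, 1.85, 1.32, -1.08]]
70 up 1 x up []
70 up -1 x dn [[0.03, 0.25, 1.86, 1.53, 1.12, -0.48]]
80 pick 1 x up [[0.02, 0.62, 1.81, 1.47, 1.19, 2.34]]
80 pick -1 x dn [[0.02, 0.62, 1.81, 1.47, 1.19, -0.8]]
80 place 1 x up [[-0.01, 0.77, 1.79, 1.66, 1.41, 2.15]]
80 place -1 x dn [[-0.01, 0.77, 1.79, 1.66, 1.41, -0.99]]
80 up 1 x up []
80 up -1 x dn [[0.01, 0.33, 1.75, 1.43, 1.29, -0.47]]
90 pick 1 x up [[0.01, 0.68, 1.69, 1.33, 1.32, 2.38]]
90 pick -1 x dn [[0.01, 0.68, 1.69, 1.33, 1.32, -0.76]]
90 place 1 x up [[-0.02, 0.82, 1.67, 1.51, 1.51, 2.22]]
90 place -1 x dn [[-0.02, 0.82, 1.67, 1.51, 1.51, -0.92]]
90 up 1 x up []
90 up -1 x dn [[-0.0, 0.42, 1.64, 1.34, 1.45, -0.47]]
```

```bash
cat > plan.py <<'E'
from srch import *
def plan(P,F,n,q=None,P0=None,R0=None):
    o=ctrl.get_obs()
    if q is None: q=np.array(o["qpos"])
    if P0 is None: P0,R0=fk(q)
    rv=R.from_matrix(F@R0.T).as_rotvec(); d=(P-P0)
    ni=int(np.ceil(max(np.degrees(np.linalg.norm(rv))/8.5, np.linalg.norm(d)/.05)));
    print("min rows",ni,"use",n,"twist/row",(rv/(np.pi/2)/n).round(4).tolist(),"travel/row",(d/.05/n).round(4).tolist())
    qs=[q]
    for i in range(1,n+1):
        x,er=ik(P0+d*i/n,R.from_rotvec(rv*i/n).as_matrix()@R0,qs[-1]); qs.append(x)
        if er>1e-3: print("ik err",i,er)
    qs=np.array(qs); print("max step/lim.07*v",np.abs(np.diff(qs,axis=0)).max(0).round(3),"end",qs[-1].round(2).tolist(), "min/max",qs.min(0).round(2),qs.max(0).round(2))
    return qs[-1]
E
python3 - <<'E'
from plan import *
b=np.array([.549,.279])
F=frame(np.radians(40),np.radians(20),-1); P=np.r_[b,.30]+.011*F[:,1]
q=plan(P,F,24)
F2=frame(np.radians(40),np.radians(20),1)
for s in (1,):
    print(F[:,1])
    q2,er=ik(P,F2,q+[0,0,0,0,0,np.pi]);print(q2.round(3),er)
E
```

```text
min rows 14 use 24 twist/row [0.0267, 0.0178, -0.0407] travel/row [0.173, 0.1032, -0.0844]
max step/lim.07*v [0.033 0.021 0.018 0.11  0.064 0.048] end [0.24, 0.05, 2.04, 1.86, 0.45, -0.48] min/max [-0.08 -0.24  1.75  0.56  0.45 -1.2 ] [ 0.24  0.05  2.05  1.86  1.65 -0.45]
[ 0.71984631  0.60402277 -0.34202014]
[0.245 0.052 2.059 1.962 0.452 2.55 ] 0.023177392331567025
```

```bash
python3 - <<'E'
from plan import *
b=np.array([.549,.279])
for az,e in((30,20),(35,15),(30,15)):
    print(az,e)
    F=frame(np.radians(az),np.radians(e),-1); P=np.r_[b,.30]+.011*F[:,1]
    q=plan(P,F,24)
    F2=frame(np.radians(az),np.radians(e),1)
    q2,er=ik(P,F2,q+[0,0,0,0,0,np.pi]);print(q2.round(3),er)
    q3=plan(np.r_[b,.117]+.011*F[:,1],F2,12,q2,P,F2)
    print("axis",(F[:,1]*.09).round(4))
E
```

```text
30 20
min rows 15 use 24 twist/row [0.0289, 0.0158, -0.0447] travel/row [0.1738, 0.1019, -0.0844]
max step/lim.07*v [0.039 0.027 0.023 0.259 0.076 0.167] end [0.34, 0.03, 2.07, 2.33, 0.24, -0.84] min/max [-0.09 -0.24  1.75  0.56  0.24 -1.2 ] [ 0.34  0.03  2.1   2.33  1.65 -0.48]
[0.34  0.026 2.066 2.332 0.239 2.302] 9.43689570931383e-13
min rows 4 use 12 twist/row [0.0, 0.0, 0.0] travel/row [0.0, 0.0, -0.305]
max step/lim.07*v [0.    0.041 0.015 0.108 0.039 0.111] end [0.34, 0.43, 2.15, 2.87, 0.68, 1.72] min/max [0.34 0.03 2.07 2.33 0.24 1.72] [0.34 0.43 2.15 2.87 0.68 2.3 ]
axis [ 0.0732  0.0423 -0.0308]
35 15
min rows 14 use 24 twist/row [0.0302, 0.0167, -0.0413] travel/row [0.1736, 0.1027, -0.0837]
max step/lim.07*v [0.039 0.024 0.022 0.177 0.064 0.085] end [0.28, 0.05, 2.09, 2.31, 0.43, -0.87] min/max [-0.1  -0.24  1.75  0.56  0.43 -1.2 ] [ 0.28  0.05  2.11  2.31  1.65 -0.63]
[0.282 0.054 2.095 2.307 0.435 2.269] 1.887379141862766e-13
min rows 4 use 12 twist/row [0.0, 0.0, 0.0] travel/row [0.0, 0.0, -0.305]
max step/lim.07*v [0.    0.042 0.013 0.062 0.036 0.069] end [0.28, 0.49, 2.16, 2.71, 0.85, 1.78] min/max [0.28 0.05 2.09 2.31 0.43 1.78] [0.28 0.49 2.16 2.71 0.85 2.27]
axis [ 0.0712  0.0499 -0.0233]
30 15
min rows 15 use 24 twist/row [0.0313, 0.0155, -0.0432] travel/row [0.174, 0.102, -0.0837]
max step/lim.07*v [0.042 0.028 0.024 0.24  0.07  0.146] end [0.34, 0.05, 2.1, 2.61, 0.36, -1.11] min/max [-0.1  -0.24  1.75  0.56  0.36 -1.2 ] [ 0.34  0.05  2.13  2.61  1.65 -0.65]
[0.337 0.047 2.103 2.606 0.359 2.029] 4.368727601899991e-13
min rows 4 use 12 twist/row [0.0, 0.0, 0.0] travel/row [0.0, 0.0, -0.305]
max step/lim.07*v [0.    0.042 0.013 0.052 0.04  0.055] end [0.34, 0.48, 2.17, 2.9, 0.83, 1.69] min/max [0.34 0.05 2.1  2.61 0.36 1.69] [0.34 0.48 2.17 2.9  0.83 2.03]
axis [ 0.0753  0.0435 -0.0233]
```

Request:
{"op": "play_rows", "data": {"twist": [[0.0302, 0.0167, -0.0413], [0.0302, 0.0167, -0.0413], [0.0302, 0.0167, -0.0413], [0.0302, 0.0167, -0.0413], [0.0302, 0.0167, -0.0413], [0.0302, 0.0167, -0.0413], [0.0302, 0.0167, -0.0413], [0.0302, 0.0167, -0.0413], [0.0302, 0.0167, -0.0413], [0.0302, 0.0167, -0.0413], [0.0302, 0.0167, -0.0413], [0.0302, 0.0167, -0.0413]], "travel": [[0.173, 0.103, -0.08], [0.173, 0.103, -0.08], [0.173, 0.103, -0.08], [0.173, 0.103, -0.08], [0.173, 0.103, -0.08], [0.173, 0.103, -0.08], [0.173, 0.103, -0.08], [0.173, 0.103, -0.08], [0.173, 0.103, -0.08], [0.173, 0.103, -0.08], [0.173, 0.103, -0.08], [0.173, 0.103, -0.08]], "grip": [-1, -1, -1, -1, -1, -1, -1, -1, -1, -1, -1, -1]}}

```text
time_s: 5.25
ee_pos: [0.4528, 0.2261, 0.3501]
eef_rot: [-0.755, 0.78, -0.984]
force: [0.3, 0.1, 0.7]
grip_width: 0.094
```

```bash
python3 log.py; python3 - <<'E'
from plan import *
b=np.array([.549,.279])
F=frame(np.radians(35),np.radians(15),-1); P=np.r_[b,.30]+.011*F[:,1]
plan(P,F,12)
E
```

```text
5.25 q [-0.0599, -0.134, 1.9862, 1.1316, 1.1425, -0.73] p [0.4528, 0.2261, 0.3501] r [-0.7545, 0.78, -0.9844] w 0.09403519582602009 F [0.33, 0.15, 0.74]
min rows 7 use 12 twist/row [0.0302, 0.0168, -0.0413] travel/row [0.1749, 0.0981, -0.0879]
max step/lim.07*v [0.038 0.025 0.021 0.177 0.064 0.085] end [0.28, 0.05, 2.1, 2.31, 0.44, -0.88] min/max [-0.06 -0.13  1.99  1.13  0.44 -0.88] [ 0.28  0.05  2.11  2.31  1.14 -0.63]
```

Tracks the model well.

Request:
{"op": "play_rows", "data": {"twist": [[0.0302, 0.0168, -0.0413], [0.0302, 0.0168, -0.0413], [0.0302, 0.0168, -0.0413], [0.0302, 0.0168, -0.0413], [0.0302, 0.0168, -0.0413], [0.0302, 0.0168, -0.0413], [0.0302, 0.0168, -0.0413], [0.0302, 0.0168, -0.0413], [0.0302, 0.0168, -0.0413], [0.0302, 0.0168, -0.0413], [0.0302, 0.0168, -0.0413], [0.0302, 0.0168, -0.0413]], "travel": [[0.175, 0.1, -0.088], [0.175, 0.1, -0.088], [0.175, 0.1, -0.088], [0.175, 0.1, -0.088], [0.175, 0.1, -0.088], [0.175, 0.1, -0.088], [0.175, 0.1, -0.088], [0.175, 0.1, -0.088], [0.175, 0.1, -0.088], [0.175, 0.1, -0.088], [0.175, 0.1, -0.088], [0.175, 0.1, -0.088]], "grip": [-1, -1, -1, -1, -1, -1, -1, -1, -1, -1, -1, -1]}}

```text
time_s: 6.45
ee_pos: [0.5573, 0.2875, 0.2977]
eef_rot: [-1.571, 1.308, -2.529]
force: [0.4, -0.9, 0.7]
grip_width: 0.094
```

Request:
{"op": "play_rows", "data": {"twist": [[0.071, 0.05, -0.023], [0.071, 0.05, -0.023], [0.071, 0.05, -0.023], [0.071, 0.05, -0.023], [0.071, 0.05, -0.023], [0.071, 0.05, -0.023], [0.071, 0.05, -0.023], [0.071, 0.05, -0.023], [0.071, 0.05, -0.023], [0.071, 0.05, -0.023], [0.071, 0.05, -0.023], [0.071, 0.05, -0.023]], "travel": [[0, 0, 0], [0, 0, 0], [0, 0, 0], [0, 0, 0], [0, 0, 0], [0, 0, 0], [0, 0, 0], [0, 0, 0], [0, 0, 0], [0, 0, 0], [0, 0, 0], [0, 0, 0]], "grip": [-0.3, -0.3, -0.3, -0.3, -0.3, -0.3, -0.3, -0.3, -0.3, -0.3, -0.3, -0.3]}}

```text
time_s: 7.65
ee_pos: [0.5572, 0.2873, 0.2981]
eef_rot: [-2.877, -0.124, 2.16]
force: [0.7, -0.1, -0.8]
grip_width: 0.0608
```

```bash
python3 log.py; python3 - <<'E'
from plan import *
b=np.array([.549,.279])
F=frame(np.radians(35),np.radians(15),1); P=np.r_[b,.30]+.011*F[:,1]
plan(P,F,11)
E
```

```text
7.65 q [0.281, 0.055, 2.093, 2.2822, 0.4413, 0.8452] p [0.5572, 0.2873, 0.2981] r [-2.8768, -0.1235, 2.16] w 0.0608446176304621 F [0.73, -0.1, -0.82]
min rows 10 use 11 twist/row [0.0658, 0.0466, -0.0222] travel/row [0.0011, -0.0041, -0.0015]
max step/lim.07*v [0.    0.    0.001 0.004 0.001 0.131] end [0.28, 0.05, 2.1, 2.31, 0.44, 2.26] min/max [0.28 0.05 2.09 2.28 0.44 0.85] [0.28 0.06 2.1  2.31 0.44 2.26]
```

Request:
{"op": "play_rows", "data": {"twist": [[0.0658, 0.0466, -0.0222], [0.0658, 0.0466, -0.0222], [0.0658, 0.0466, -0.0222], [0.0658, 0.0466, -0.0222], [0.0658, 0.0466, -0.0222], [0.0658, 0.0466, -0.0222], [0.0658, 0.0466, -0.0222], [0.0658, 0.0466, -0.0222], [0.0658, 0.0466, -0.0222], [0.0658, 0.0466, -0.0222], [0.0658, 0.0466, -0.0222], [0, 0, 0]], "travel": [[0, 0, 0], [0, 0, 0], [0, 0, 0], [0, 0, 0], [0, 0, 0], [0, 0, 0], [0, 0, 0], [0, 0, 0], [0, 0, 0], [0, 0, 0], [0, 0, 0], [0, 0, 0]], "grip": [-0.3, -0.3, -0.3, -0.3, -0.3, -0.3, -0.3, -0.3, -0.3, -0.3, -0.3, -0.3]}}

```text
time_s: 8.85
ee_pos: [0.5573, 0.2869, 0.2981]
eef_rot: [-1.583, -1.304, 0.627]
force: [-0.3, 0.2, -0.2]
grip_width: 0.0608
```

```bash
python3 log.py; python3 - <<'E'
from plan import *
a=ctrl.camera("scene");b=ctrl.camera("top"); w=ctrl.camera("wrist")
A=cv2.resize(a["img"][100:260,200:440],None,fx=3,fy=3,interpolation=2)
cv2.imwrite("pics/d1.png",A[...,::-1]); save(w,"d2.png"); save(b,"d3.png",(120,130,320,290),4)
F=frame(np.radians(35),np.radians(15),1); P=np.r_[.549,.279,.117]+.011*F[:,1]
plan(P,F,10)
E
```

```text
8.85 q [0.2851, 0.0526, 2.0925, 2.2915, 0.4286, 2.2804] p [0.5573, 0.2869, 0.2981] r [-1.5827, -1.3037, 0.6271] w 0.06081931842682541 F [-0.29, 0.19, -0.24]
min rows 4 use 10 twist/row [0.0006, 0.0, -0.0002] travel/row [0.0002, -0.0014, -0.3672]
max step/lim.07*v [0.    0.051 0.016 0.077 0.045 0.085] end [0.28, 0.49, 2.16, 2.71, 0.85, 1.78] min/max [0.28 0.05 2.09 2.29 0.43 1.78] [0.28 0.49 2.16 2.71 0.85 2.27]
```

View pics/d1.png

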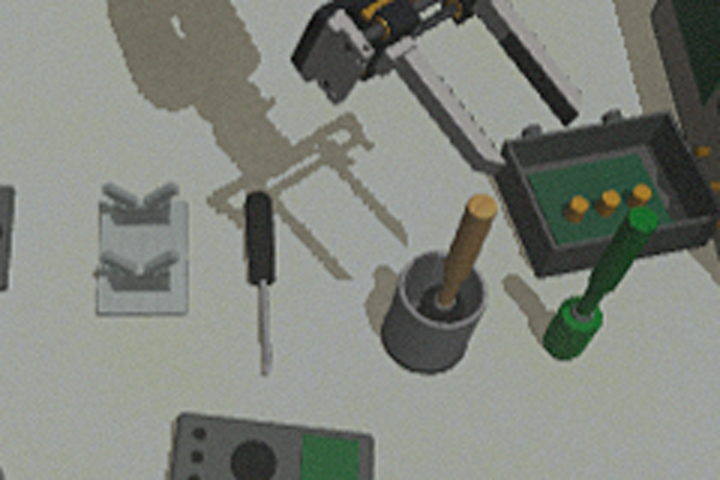

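View pics/d2.png

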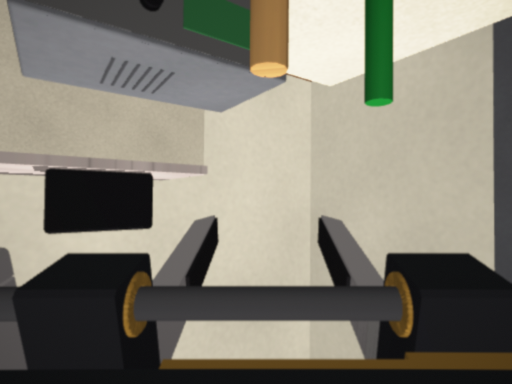

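View pics/d3.png

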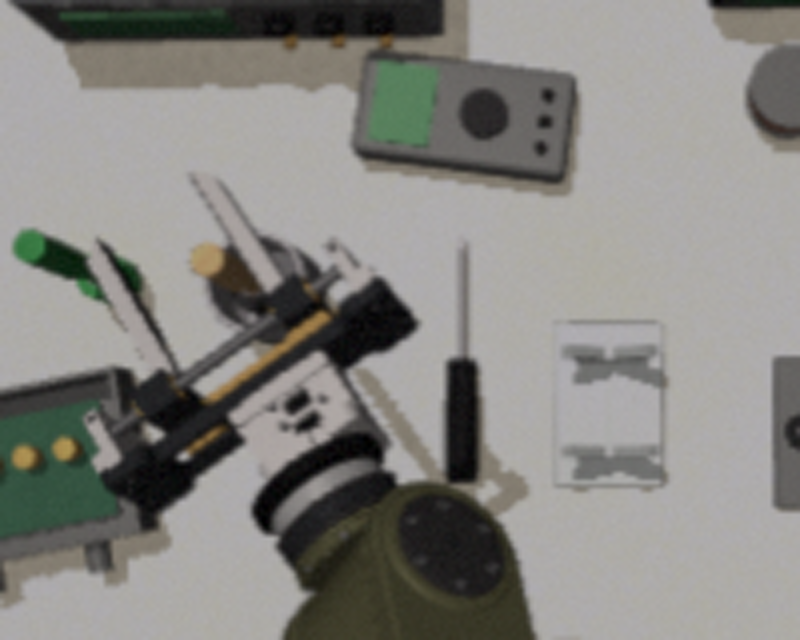

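```bash
python3 - <<'E'
from h import *
w=ctrl.camera("wrist"); print(w["cx"],w["cy"])
t=np.argwhere((w["img"][...,0]>150)&(w["img"][...,2]<110))
t=t[(t[:,0]<90)&(t[:,1]>230)&(t[:,1]<310)]
for r in (5,25,45,60): 
  c=t[t[:,0]==r][:,1]; print(r,c.min(),c.max())
print(proj(w,[[.549,.279,.205],[.549,.279,.15],[.549,.279,.2]]))
# lateral solve: plane of view through the handle column at row 45
o,d=ray(w,(np.mean(t[t[:,0]==45][:,1]),45)); s=(.549-o[0])/d[0]; print("y,z at x=.549",(o+s*d))
A=ctrl.camera("scene");B=ctrl.camera("top")
print(tri((w,(269,70)),(A,(361,169)),(B,(172,194.7))))
print("proj butt scene/top .205",proj(A,[[.549,.279,.205]]),proj(B,[[.549,.279,.205]]))
E
```

```text
267.61688543823743 189.67014568403218
5 274 277
25 266 280
45 265 280
60 262 281
[[268.67222387  69.92862   ]
 [269.41044595 -27.32270501]
 [268.73953648  61.05985637]]
y,z at x=.549 [0.549     0.2815181 0.1902095]
[0.54941933 0.27957675 0.20371615]
proj butt scene/top .205 [[360.26750634 167.97569588]] [[171.54153909 194.18711992]]
```

All three views agree: butt at (0.549, 0.280, 0.204), wrist pixel (269,70), midway between the fingers. I'm descending to the handle.

Request:
{"op": "play_rows", "data": {"twist": [[0, 0, 0], [0, 0, 0], [0, 0, 0], [0, 0, 0], [0, 0, 0], [0, 0, 0], [0, 0, 0], [0, 0, 0], [0, 0, 0], [0, 0, 0], [0, 0, 0], [0, 0, 0]], "travel": [[0, 0, -0.36], [0, 0, -0.36], [0, 0, -0.36], [0, 0, -0.36], [0, 0, -0.36], [0, 0, -0.36], [0, 0, -0.36], [0, 0, -0.36], [0, 0, -0.36], [0, 0, -0.36], [0, 0, 0], [0, 0, 0]], "grip": [-0.3, -0.3, -0.3, -0.3, -0.3, -0.3, -0.3, -0.3, -0.3, -0.3, -0.3, -0.3]}}

```text
time_s: 10.35
ee_pos: [0.5582, 0.2845, 0.1178]
eef_rot: [-1.59, -1.303, 0.63]
force: [0.2, 0.1, 0.7]
grip_width: 0.0611
```

```bash
python3 log.py; python3 - <<'E'
from plan import *
a=ctrl.camera("scene"); save(a,"e1.png",(280,100,440,230),5)
F=frame(np.radians(35),np.radians(15),1); P=np.r_[.549,.2795,.117]+.011*F[:,1]
print(P)
E
```

```text
10.35 q [0.2811, 0.4755, 2.1596, 2.7059, 0.8314, 1.7796] p [0.5582, 0.2845, 0.1178] r [-1.5898, -1.3033, 0.63] w 0.06111873105337083 F [0.23, 0.13, 0.69]
[0.55770364 0.28559436 0.11415299]
```

View pics/e1.png

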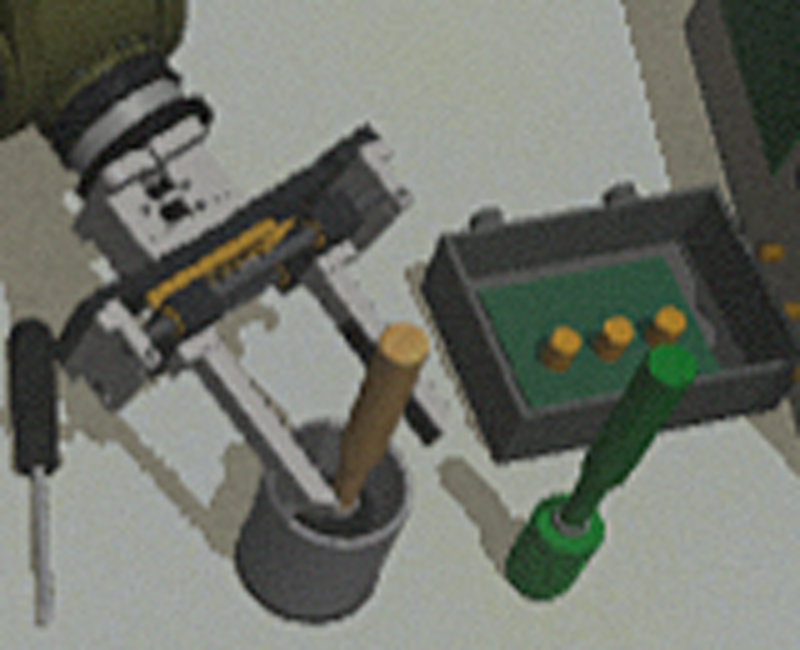

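The fingers straddle the handle above the rim, clear of the tray and the green brush. I'm lowering a few mm and gripping.

Request:
{"op": "play_rows", "data": {"twist": [[0, 0, 0], [0, 0, 0], [0, 0, 0], [0, 0, 0], [0, 0, 0], [0, 0, 0], [0, 0, 0], [0, 0, 0], [0, 0, 0], [0, 0, 0]], "travel": [[0, 0.02, -0.06], [0, 0, 0], [0, 0, 0], [0, 0, 0], [0, 0, 0], [0, 0, 0], [0, 0, 0], [0, 0, 0], [0, 0, 0], [0, 0, 0]], "grip": [-0.3, 0, 0.2, 0.4, 0.6, 0.8, 1, 1, 1, 1], "force": 35}}

```text
time_s: 11.4
ee_pos: [0.5581, 0.2854, 0.1147]
eef_rot: [-1.588, -1.304, 0.628]
force: [0.3, 1.0, 1.0]
grip_width: 0.0205
```

```bash
python3 log.py
```

```text
11.4 q [0.2836, 0.4847, 2.1583, 2.7126, 0.8385, 1.7737] p [0.5581, 0.2854, 0.1147] r [-1.5882, -1.3038, 0.6282] w 0.020511357438738272 F [0.27, 1.03, 0.97]
```

Request:
{"op": "play_rows", "data": {"twist": [[0, 0, 0], [0, 0, 0], [0, 0, 0], [0, 0, 0], [0, 0, 0], [0, 0, 0], [0, 0, 0], [0, 0, 0], [0, 0, 0], [0, 0, 0], [0, 0, 0]], "travel": [[0, 0, 0.1], [0, 0, 0.3], [0, 0, 0.3], [0, 0, 0.3], [0, 0, 0.3], [0, 0, 0.3], [0, 0, 0.4], [0, 0, 0.4], [0, 0, 0.4], [0, 0, 0.4], [0, 0, 0]], "grip": [1, 1, 1, 1, 1, 1, 1, 1, 1, 1, 1]}}

```text
time_s: 12.5
ee_pos: [0.5584, 0.2854, 0.2778]
eef_rot: [-1.594, -1.308, 0.634]
force: [-0.4, -0.2, -0.6]
grip_width: 0.0204
```

```bash
python3 log.py; python3 - <<'E'
from plan import *
a=ctrl.camera("scene"); save(a,"f1.png",(280,60,440,230),4)
b=ctrl.camera("top"); save(b,"f2.png",(120,130,280,290),4)
E
```

```text
12.5 q [0.2836, 0.0919, 2.1114, 2.3904, 0.4701, 2.1711] p [0.5584, 0.2854, 0.2778] r [-1.5942, -1.3077, 0.6338] w 0.02040337696872769 F [-0.42, -0.22, -0.64]
```

View pics/f1.png

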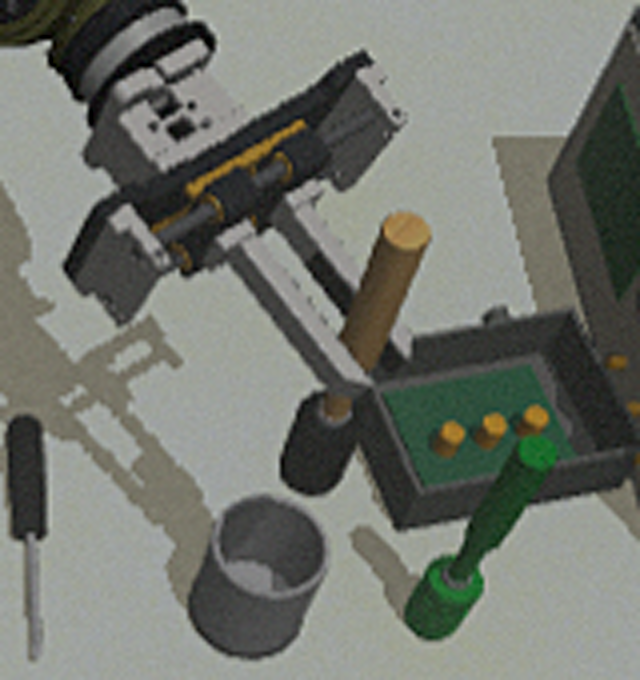

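View pics/f2.png

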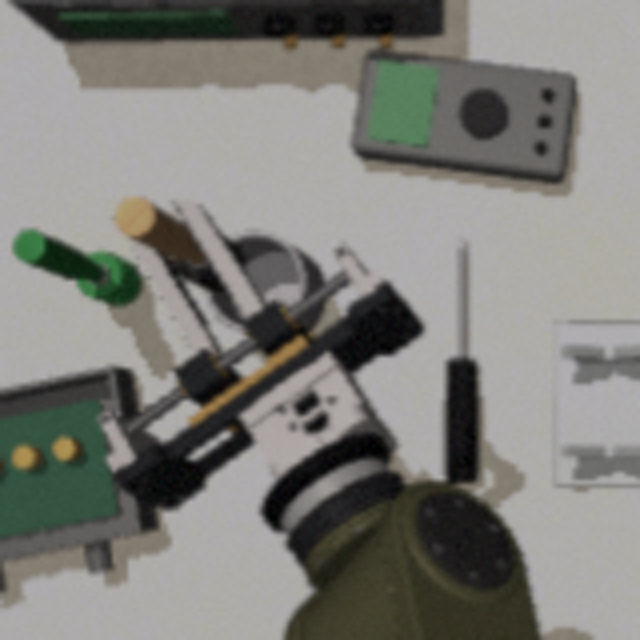

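```bash
cat > jarov.py <<'E'
from plan import *
import sys
x,y=float(sys.argv[1]),float(sys.argv[2])
t=np.linspace(0,2*np.pi,80)
for c,cr in(("scene",(320,160,380,240)),("top",(160,170,220,240))):
    p=ctrl.camera(c); s=9
    im=cv2.resize(p["img"][cr[1]:cr[3],cr[0]:cr[2]],None,fx=s,fy=s,interpolation=2)[...,::-1].copy()
    for r,z,col in((.036,.085,(0,0,255)),(.032,.085,(0,255,0)),(.0375,0,(255,0,0))):
        uv=proj(p,np.c_[x+r*np.cos(t),y+r*np.sin(t),0*t+z])
        cv2.polylines(im,[np.round((uv-cr[:2]+.5)*s-.5).astype(np.int32)],True,col,1)
    cv2.imwrite(f"pics/j_{c}_{sys.argv[3]}.png",im)
E
python3 jarov.py .550 .273 0
python3 - <<'E'
from h import *
o=ctrl.get_obs(); a=R.from_euler('xyz',o["eef_rot"]).as_matrix()[:,1]; print(a,(-a*2/24).round(4)); print((-a*2/23).round(4))
E
```

```text
[ 0.79020735  0.552376   -0.26543004] [-0.0659 -0.046   0.0221]
[-0.0687 -0.048   0.0231]
```

View pics/j_scene_0.png

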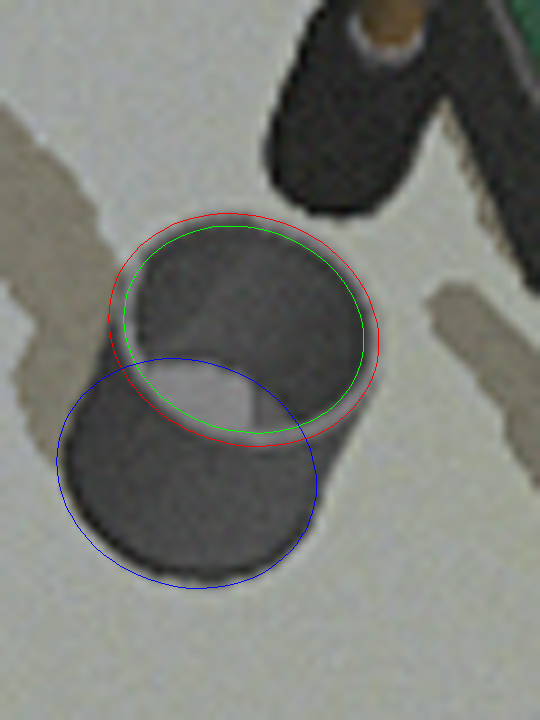

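View pics/j_top_0.png

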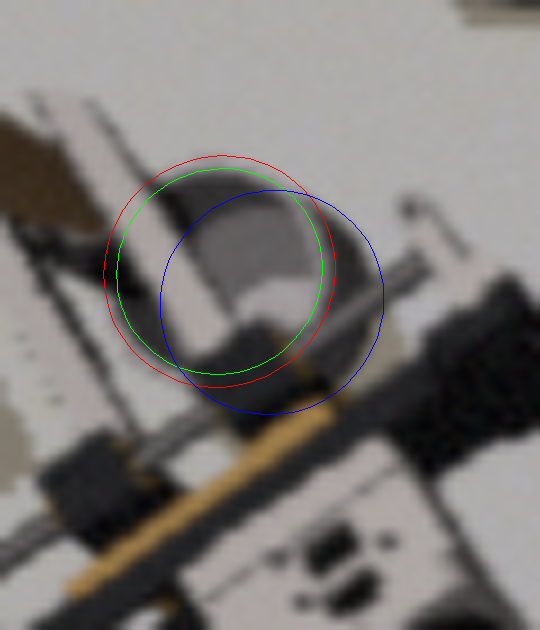

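The jar overlay at (0.550, 0.273) fits both views to about 1–2 mm, and the brush hangs clear above the jar. Next I flip it about the tool axis, bristles swinging away from the green brush.

Request:
{"op": "play_rows", "data": {"twist": [[-0.066, -0.046, 0.022], [-0.066, -0.046, 0.022], [-0.066, -0.046, 0.022], [-0.066, -0.046, 0.022], [-0.066, -0.046, 0.022], [-0.066, -0.046, 0.022], [-0.066, -0.046, 0.022], [-0.066, -0.046, 0.022], [-0.066, -0.046, 0.022], [-0.066, -0.046, 0.022], [-0.066, -0.046, 0.022], [-0.066, -0.046, 0.022]], "travel": [[0, 0, 0.1], [0, 0, 0.1], [0, 0, 0], [0, 0, 0], [0, 0, 0], [0, 0, 0], [0, 0, 0], [0, 0, 0], [0, 0, 0], [0, 0, 0], [0, 0, 0], [0, 0, 0]], "grip": [1, 1, 1, 1, 1, 1, 1, 1, 1, 1, 1, 1]}}

```text
time_s: 13.9
ee_pos: [0.5579, 0.2853, 0.2832]
eef_rot: [-2.871, 0.011, 2.182]
force: [-0.6, 0.1, -0.2]
grip_width: 0.0205
```

Request:
{"op": "play_rows", "data": {"twist": [[-0.066, -0.046, 0.022], [-0.066, -0.046, 0.022], [-0.066, -0.046, 0.022], [-0.066, -0.046, 0.022], [-0.066, -0.046, 0.022], [-0.066, -0.046, 0.022], [-0.066, -0.046, 0.022], [-0.066, -0.046, 0.022], [-0.066, -0.046, 0.022], [-0.066, -0.046, 0.022], [-0.066, -0.046, 0.022], [-0.066, -0.046, 0.022]], "travel": [[0, 0, 0], [0, 0, 0], [0, 0, 0], [0, 0, 0], [0, 0, 0], [0, 0, 0], [0, 0, 0], [0, 0, 0], [0, 0, 0], [0, 0, 0], [0, 0, 0], [0, 0, 0]], "grip": [1, 1, 1, 1, 1, 1, 1, 1, 1, 1, 1, 1]}}

```text
time_s: 15.1
ee_pos: [0.5579, 0.2853, 0.2832]
eef_rot: [-1.524, 1.302, -2.486]
force: [-0.6, -0.5, -1.3]
grip_width: 0.0208
```

```bash
python3 log.py; python3 - <<'E'
from plan import *
a=ctrl.camera("scene"); save(a,"g1.png",(280,30,440,230),4)
b=ctrl.camera("top"); save(b,"g2.png",(120,130,280,290),4)
w=ctrl.camera("wrist"); save(w,"g3.png")
print(R.from_euler('xyz',ctrl.get_obs()["eef_rot"]).as_matrix().round(3))
E
```

```text
15.1 q [0.2853, 0.0785, 2.1061, 2.3635, 0.4498, -0.9462] p [0.5579, 0.2853, 0.2832] r [-1.524, 1.3017, -2.4856] w 0.020819325488574462 F [-0.55, -0.51, -1.3]
[[-0.215  0.792  0.572]
 [-0.155  0.55  -0.82 ]
 [-0.964 -0.265  0.005]]
```

View pics/g1.png

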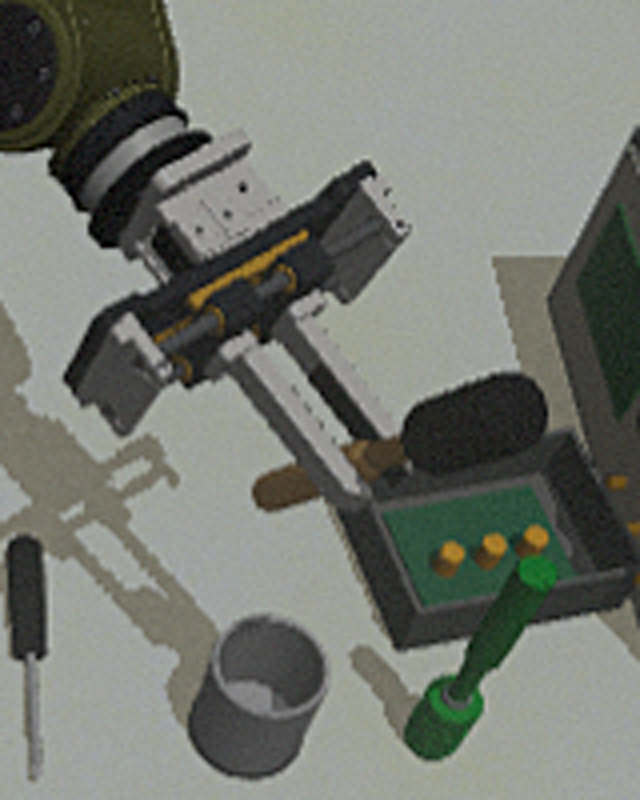

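View pics/g2.png

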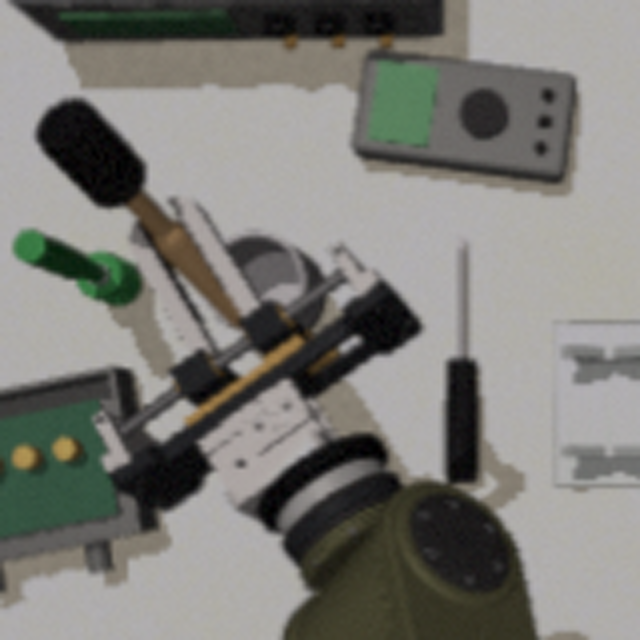

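View pics/g3.png

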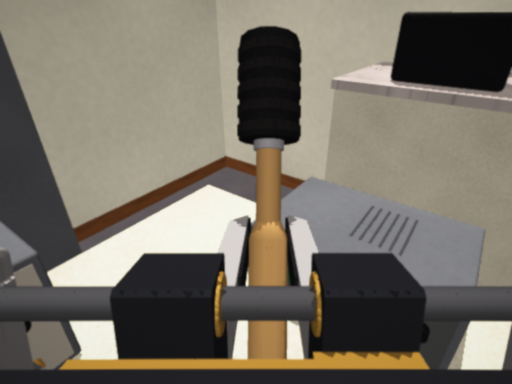

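```bash
cat > br.py <<'E'
from plan import *
def lean(views):
    o=ctrl.get_obs();Rm=R.from_euler('xyz',o["eef_rot"]).as_matrix();a=Rm[:,1];z=Rm[:,2]
    G=np.array(o["ee_pos"])-.011*a; u=np.array([0,0,1])-z*z[2];u/=np.linalg.norm(u)
    f=np.cross(u,z); f*=np.sign(f@a)
    def ends(v):
        d=np.cos(v[0])*u+np.sin(v[0])*f; return G-d*v[1]+z*0, G+d*(.2-v[1]), G+d*(.144-v[1]),d
    def res(v):
        b,e,n,d=ends(v);r=[]
        for p,k,uv in views: r+=list((proj(p,{"b":b,"e":e,"n":n}[k])[0]-uv))
        return r
    s=least_squares(res,[.5,.085]); print("lean deg",np.degrees(s.x[0]),"grip from butt",s.x[1],"res",np.round(s.fun,1)); b,e,n,d=ends(s.x); print("butt",b,"end",e,"G",G,"d",d)
    return s.x
if __name__=="__main__":
    A=ctrl.camera("scene");B=ctrl.camera("top");W=ctrl.camera("wrist")
    lean([(A,"b",(346.5,153)),(A,"n",(380,140)),(B,"n",(153,179)),(W,"n",(268.5,143)),(W,"e",(268,42))])
E
python3 br.py
```

```text
lean deg 27.651929807045107 grip from butt 0.0907144625599454 res [ 0.7  1.7  6.2 -2.3 -2.  -2.2 -1.5  2.2 -1.2 -0.3]
butt [0.51503495 0.25492909 0.20672615] end [0.59071459 0.30867667 0.38388085] G [0.54936114 0.2793075  0.28707862] d [0.37839822 0.26873786 0.88577353]
```

```bash
python3 - <<'E'
from plan import *
F=frame(np.radians(35),np.radians(3),-1)
G=np.array([.5605,.2825,.235]); P=G+.011*F[:,1]
q=plan(P,F,6)
plan(np.r_[G[:2],.102]+.011*F[:,1],F,10,q,P,F)
E
```

```text
min rows 2 use 6 twist/row [0.0135, -0.0184, 0.0003] travel/row [0.0381, 0.0114, -0.1657]
max step/lim.07*v [0.002 0.046 0.015 0.098 0.077 0.102] end [0.28, 0.32, 2.15, 2.71, 0.89, -1.31] min/max [ 0.28  0.08  2.11  2.36  0.45 -1.31] [ 0.29  0.32  2.15  2.71  0.89 -0.94]
min rows 3 use 10 twist/row [0.0, 0.0, 0.0] travel/row [0.0, 0.0, -0.266]
max step/lim.07*v [0.    0.038 0.009 0.012 0.033 0.019] end [0.28, 0.68, 2.12, 2.78, 1.2, -1.45] min/max [ 0.28  0.32  2.12  2.71  0.89 -1.45] [ 0.28  0.68  2.15  2.78  1.2  -1.31]
```

Request:
{"op": "play_rows", "data": {"twist": [[0.0135, -0.0184, 0.0003], [0.0135, -0.0184, 0.0003], [0.0135, -0.0184, 0.0003], [0.0135, -0.0184, 0.0003], [0.0135, -0.0184, 0.0003], [0.0135, -0.0184, 0.0003], [0, 0, 0], [0, 0, 0]], "travel": [[0.038, 0.011, -0.166], [0.038, 0.011, -0.166], [0.038, 0.011, -0.166], [0.038, 0.011, -0.166], [0.038, 0.011, -0.166], [0.038, 0.011, -0.166], [0, 0, 0], [0, 0, 0]], "grip": [1, 1, 1, 1, 1, 1, 1, 1]}}

```text
time_s: 16.2
ee_pos: [0.5696, 0.2887, 0.2346]
eef_rot: [-1.542, 1.517, -2.502]
force: [-0.7, -0.8, -0.8]
grip_width: 0.0208
```

```bash
python3 log.py; python3 - <<'E'
from plan import *
a=ctrl.camera("scene"); save(a,"k1.png",(310,90,430,230),5)
b=ctrl.camera("top"); save(b,"k2.png",(120,130,240,250),5)
w=ctrl.camera("wrist"); save(w,"k3.png")
print(R.from_euler('xyz',ctrl.get_obs()["eef_rot"]).as_matrix().round(3))
E
```

```text
16.2 q [0.2754, 0.3172, 2.1521, 2.7049, 0.8906, -1.3054] p [0.5696, 0.2887, 0.2346] r [-1.5418, 1.5174, -2.5016] w 0.020788665492918475 F [-0.74, -0.78, -0.81]
[[-0.04   0.818  0.574]
 [-0.032  0.573 -0.819]
 [-0.999 -0.051  0.003]]
```

View pics/k1.png

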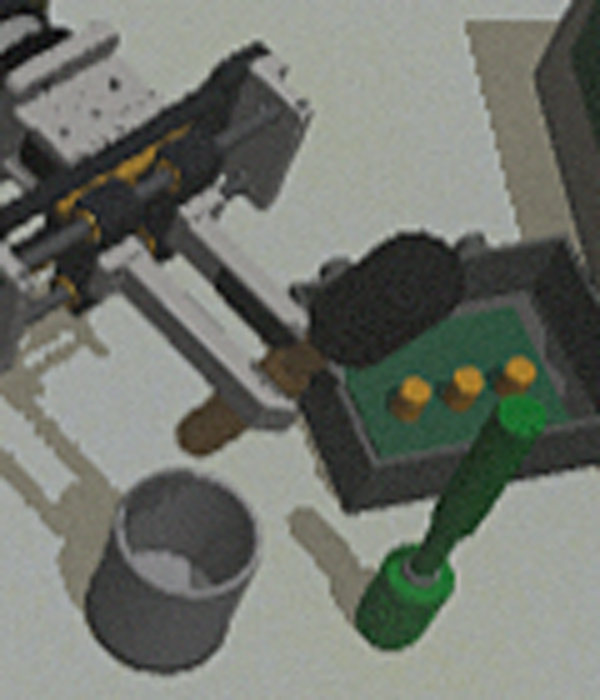

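View pics/k2.png

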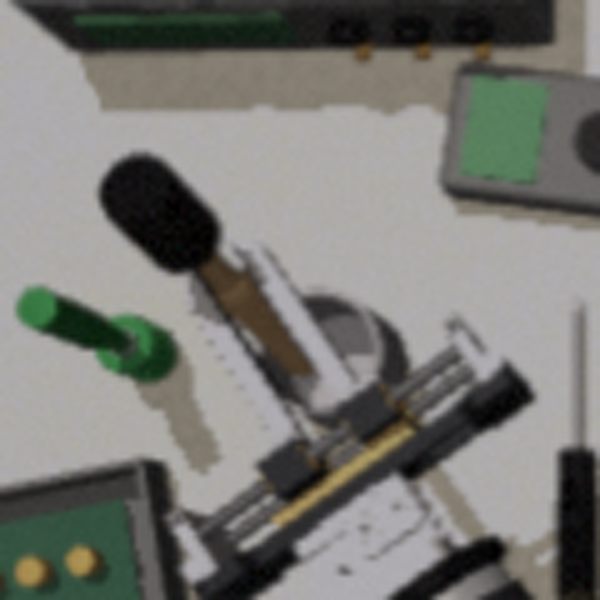

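View pics/k3.png

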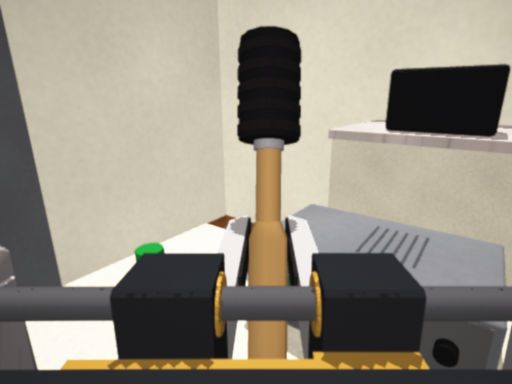

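```bash
python3 - <<'E'
from br import *
A=ctrl.camera("scene");B=ctrl.camera("top");W=ctrl.camera("wrist")
v=lean([(A,"b",(349.4,177)),(B,"n",(159,183)),(W,"n",(268.5,143))])
# overlay model axis
o=ctrl.get_obs();Rm=R.from_euler('xyz',o["eef_rot"]).as_matrix();a=Rm[:,1];z=Rm[:,2];G=o["ee_pos"]-.011*a
u=np.array([0,0,1])-z*z[2];u/=np.linalg.norm(u);f=np.cross(u,z);f*=np.sign(f@a)
for nm,p,cr in(("o1",A,(310,90,430,230)),("o2",B,(120,130,240,250))):
    s=5;im=cv2.resize(p["img"][cr[1]:cr[3],cr[0]:cr[2]],None,fx=s,fy=s,interpolation=2)[...,::-1].copy()
    for L,col in((15,(0,0,255)),(20,(0,255,0)),(25,(255,0,0))):
        d=np.cos(np.radians(L))*u+np.sin(np.radians(L))*f
        uv=proj(p,[G-.088*d,G+.012*d,G+.056*d,G+.112*d])
        pts=np.round((uv-cr[:2]+.5)*s).astype(np.int32);cv2.polylines(im,[pts],False,col,1)
        for q in pts: cv2.circle(im,tuple(map(int,q)),3,col,-1)
    cv2.imwrite(f"pics/{nm}.png",im)
E
```

```text
lean deg 14.668765677115235 grip from butt 0.08923162070808421 res [ 0.6  2.  -0.9 -3.7 -1.6  0.3]
butt [0.54217361 0.26924917 0.14982135] end [0.58330002 0.29881307 0.34330157] G [0.56052249 0.28243934 0.23614412] d [0.20563205 0.1478195  0.96740108]
```

View pics/o1.png

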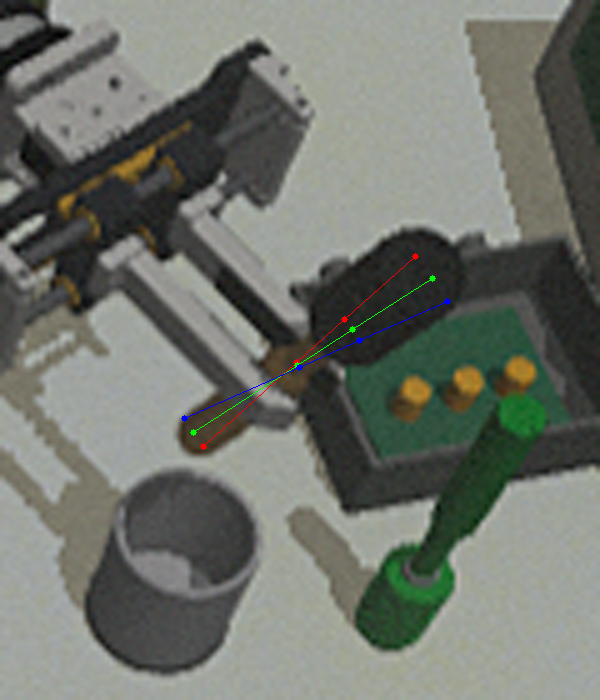

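View pics/o2.png

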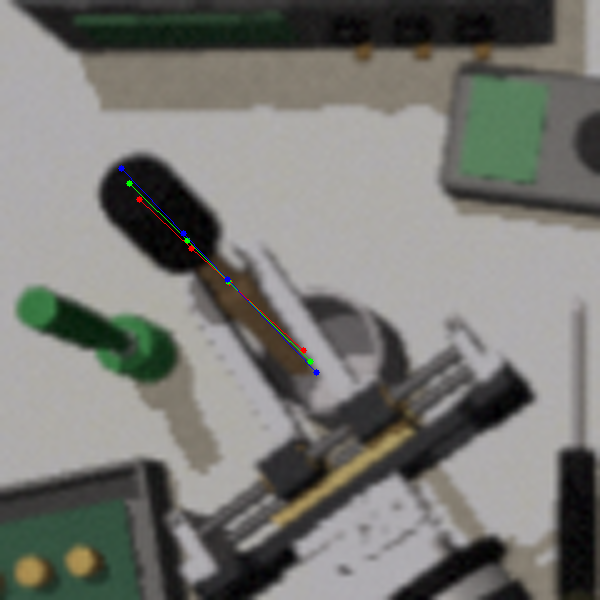

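Overlay gives a lean of about 17° as planned, and the butt is over the jar mouth. I'm lowering in two stages.

Request:
{"op": "play_rows", "data": {"twist": [[0, 0, 0], [0, 0, 0], [0, 0, 0], [0, 0, 0], [0, 0, 0], [0, 0, 0], [0, 0, 0], [0, 0, 0]], "travel": [[0, 0, -0.25], [0, 0, -0.25], [0, 0, -0.25], [0, 0, -0.25], [0, 0, -0.25], [0, 0, -0.25], [0, 0, -0.25], [0, 0, 0]], "grip": [1, 1, 1, 1, 1, 1, 1, 1]}}

```text
time_s: 17.3
ee_pos: [0.5693, 0.2887, 0.1461]
eef_rot: [-1.529, 1.517, -2.488]
force: [0.7, 0.4, -0.2]
grip_width: 0.0204
```

```bash
python3 log.py; python3 - <<'E'
from plan import *
a=ctrl.camera("scene"); save(a,"l1.png",(310,110,430,230),5)
E
```

```text
17.3 q [0.2754, 0.5545, 2.1429, 2.7636, 1.0998, -1.4136] p [0.5693, 0.2887, 0.1461] r [-1.5287, 1.517, -2.4884] w 0.020446954192661144 F [0.7, 0.41, -0.24]
```

View pics/l1.png

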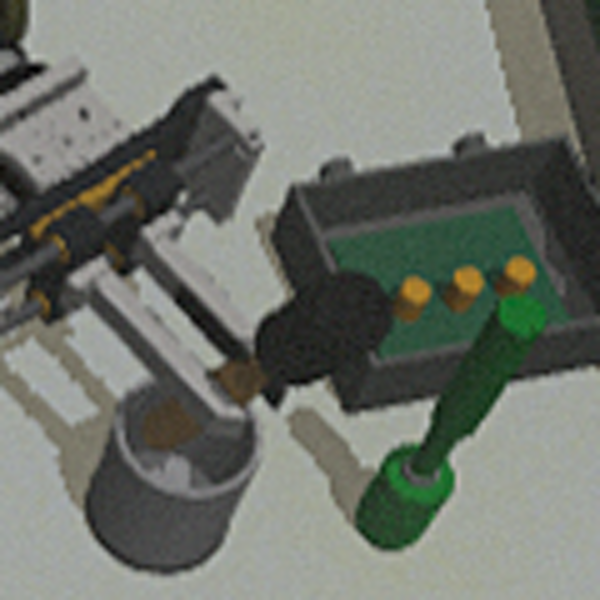

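The handle is inside the mouth and there is no contact force.

Request:
{"op": "play_rows", "data": {"twist": [[0, 0, 0], [0, 0, 0], [0, 0, 0], [0, 0, 0], [0, 0, 0], [0, 0, 0]], "travel": [[0, 0, -0.2], [0, 0, -0.2], [0, 0, -0.2], [0, 0, -0.15], [0, 0, -0.15], [0, 0, 0]], "grip": [1, 1, 1, 1, 1, 1]}}

```text
time_s: 17.95
ee_pos: [0.5693, 0.2886, 0.101]
eef_rot: [-1.525, 1.517, -2.485]
force: [-0.5, -0.4, -0.8]
grip_width: 0.0208
```

```bash
python3 log.py; python3 - <<'E'
from plan import *
a=ctrl.camera("scene"); save(a,"m1.png",(310,110,430,230),5)
b=ctrl.camera("top"); save(b,"m2.png",(120,130,240,250),5)
E
```

```text
17.95 q [0.2754, 0.6824, 2.118, 2.7804, 1.1964, -1.4545] p [0.5693, 0.2886, 0.101] r [-1.5251, 1.5174, -2.4849] w 0.02078530590170461 F [-0.52, -0.36, -0.85]
```

View pics/m1.png

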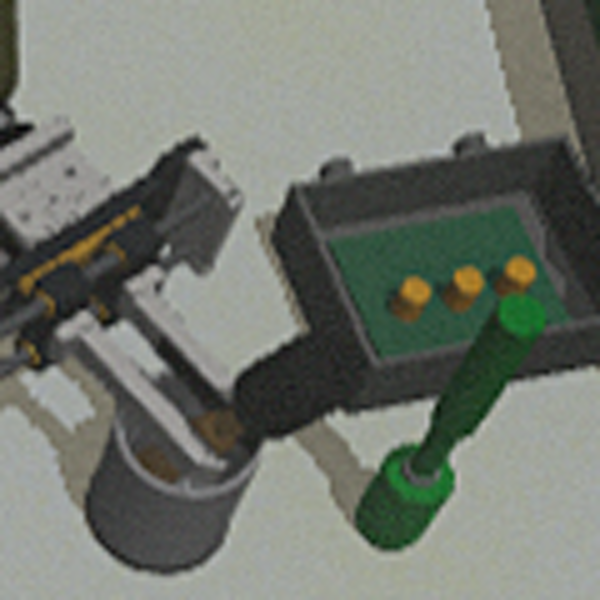

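View pics/m2.png

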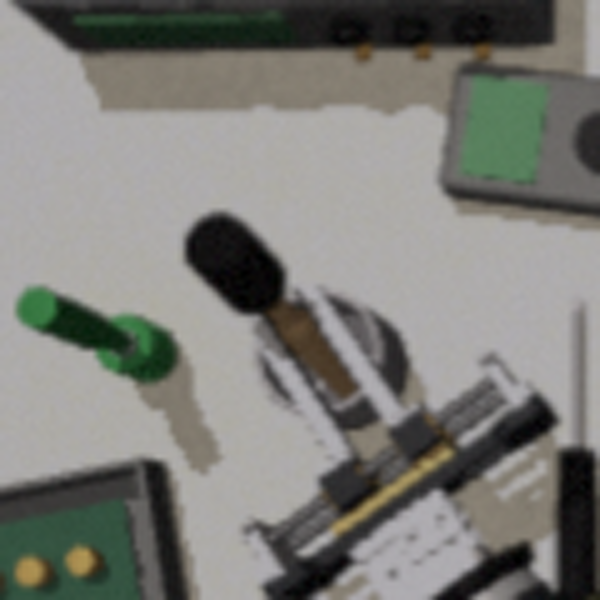

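Request:
{"op": "play_rows", "data": {"twist": [[0, 0, 0], [0, 0, 0], [0, 0, 0], [0, 0, 0], [0, 0, 0], [0, 0, 0], [0, 0, 0], [0, 0, 0], [0, 0, 0], [0, 0, 0], [0, 0, 0], [0, 0, 0]], "travel": [[0, 0, -0.04], [0, 0, -0.04], [0, 0, 0], [0, 0, 0], [0, 0, 0], [0, 0, 0], [0, 0, 0], [0, 0, 0], [0, 0, 0], [0, 0, 0], [0, 0, 0], [0, 0, 0]], "grip": [1, 1, 1, 0.5, 0.45, 0.4, 0.3, 0.2, 0.1, 0, -0.1, -0.1]}}

```text
time_s: 19.25
ee_pos: [0.5695, 0.2887, 0.0983]
eef_rot: [-1.514, 1.519, -2.474]
force: [-0.4, -0.6, 0.1]
grip_width: 0.0517
```

```bash
python3 log.py; python3 - <<'E'
from plan import *
a=ctrl.camera("scene"); save(a,"n1.png",(310,110,430,230),5)
b=ctrl.camera("top"); save(b,"n2.png",(120,130,240,250),5)
E
```

```text
19.25 q [0.2754, 0.6913, 2.1154, 2.7815, 1.2038, -1.4575] p [0.5695, 0.2887, 0.0983] r [-1.5142, 1.5189, -2.4739] w 0.05165671064702155 F [-0.42, -0.6, 0.1]
```

View pics/n1.png

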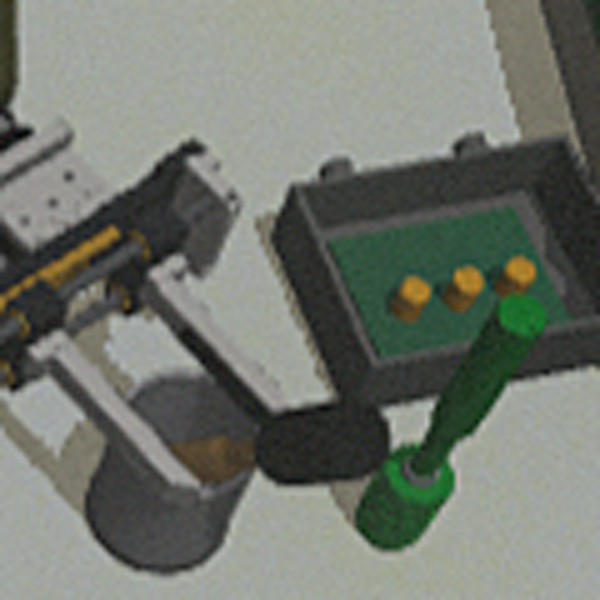

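View pics/n2.png

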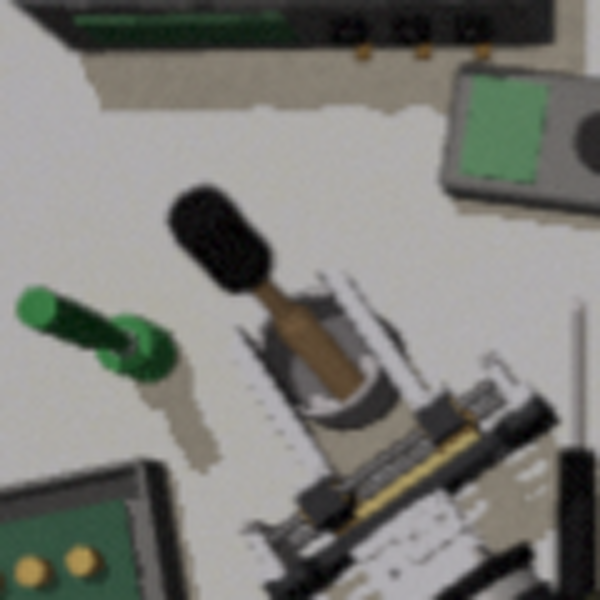

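```bash
python3 - <<'E'
from plan import *
P,R0=fk(ctrl.get_obs()["qpos"])
q=plan(P+np.array([-.082,-.057,.02]),R0,8)
P2=P+np.array([-.082,-.057,.02])
plan(P2+[0,0,.15],R0,8,q,P2,R0)
E
```

```text
min rows 3 use 8 twist/row [0.0, 0.0, 0.0] travel/row [-0.205, -0.1425, 0.05]
max step/lim.07*v [0.018 0.016 0.032 0.017 0.016 0.003] end [0.16, 0.57, 2.36, 2.68, 1.33, -1.48] min/max [ 0.16  0.57  2.12  2.68  1.2  -1.48] [ 0.28  0.69  2.36  2.78  1.33 -1.46]
min rows 3 use 8 twist/row [0.0, 0.0, 0.0] travel/row [0.0, 0.0, 0.375]
max step/lim.07*v [0.    0.07  0.012 0.029 0.058 0.047] end [0.16, 0.04, 2.38, 2.55, 0.89, -1.19] min/max [ 0.16  0.04  2.36  2.55  0.89 -1.48] [ 0.16  0.57  2.39  2.68  1.33 -1.19]
```

Request:
{"op": "play_rows", "data": {"twist": [[0, 0, 0], [0, 0, 0], [0, 0, 0], [0, 0, 0], [0, 0, 0], [0, 0, 0], [0, 0, 0], [0, 0, 0], [0, 0, 0], [0, 0, 0], [0, 0, 0], [0, 0, 0]], "travel": [[-0.205, -0.1425, 0.05], [-0.205, -0.1425, 0.05], [-0.205, -0.1425, 0.05], [-0.205, -0.1425, 0.05], [-0.205, -0.1425, 0.05], [-0.205, -0.1425, 0.05], [-0.205, -0.1425, 0.05], [-0.205, -0.1425, 0.05], [0, 0, 0.4], [0, 0, 0.4], [0, 0, 0.4], [0, 0, 0]], "grip": [-0.1, -0.1, -0.1, -0.1, -0.1, -0.1, -0.1, -0.1, -0.1, -0.1, -0.1, -0.1]}}

```text
time_s: 20.55
ee_pos: [0.4876, 0.2316, 0.1807]
eef_rot: [-1.474, 1.522, -2.434]
force: [0.8, 0.3, 0.2]
grip_width: 0.0518
```

```bash
python3 log.py; python3 jarov.py .550 .274 1; python3 - <<'E'
from h import *
a=ctrl.camera("scene"); save(a,"p1.png",s=1.5)
b=ctrl.camera("top"); save(b,"p2.png",s=1.5)
print("butt floor pred, tip:")
save(a,"p3.png",(310,140,430,230),6)
E
```

```text
20.55 q [0.1603, 0.3435, 2.3917, 2.6472, 1.1596, -1.3865] p [0.4876, 0.2316, 0.1807] r [-1.4744, 1.5224, -2.4342] w 0.05179009704288949 F [0.78, 0.27, 0.2]
butt floor pred, tip:
```

View pics/p1.png

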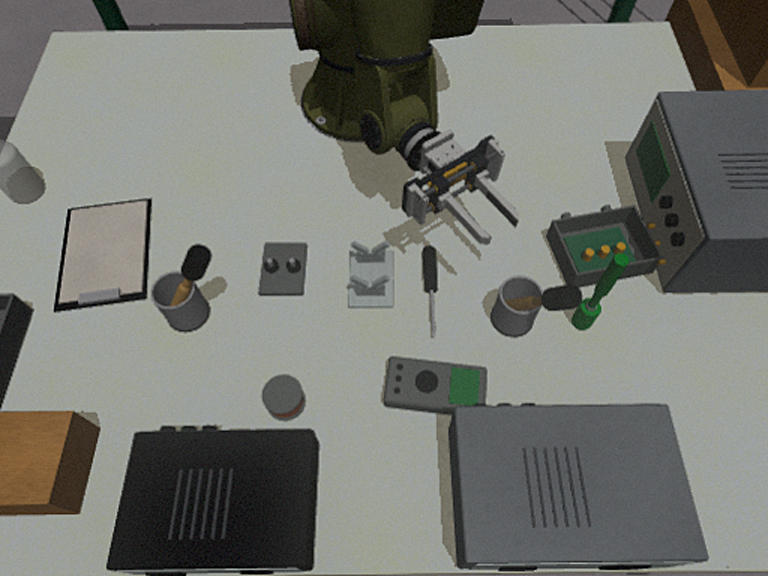

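View pics/p3.png

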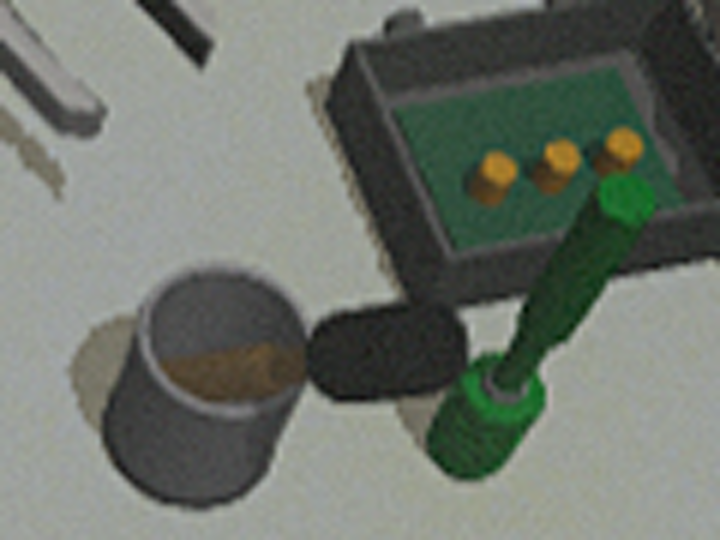

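View pics/j_top_1.png

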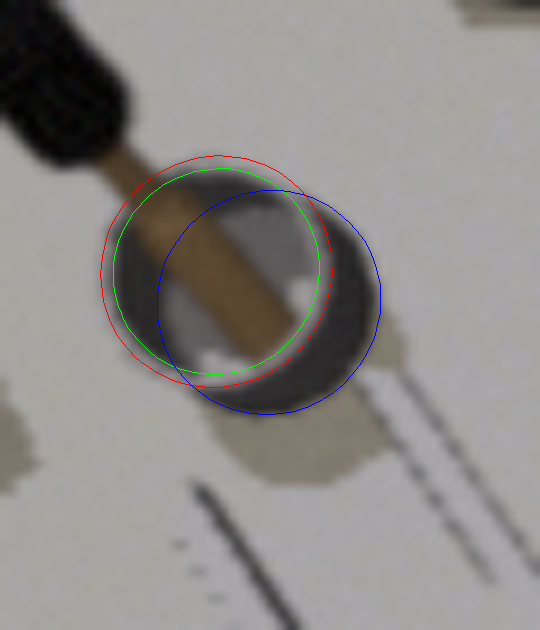

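View pics/p2.png

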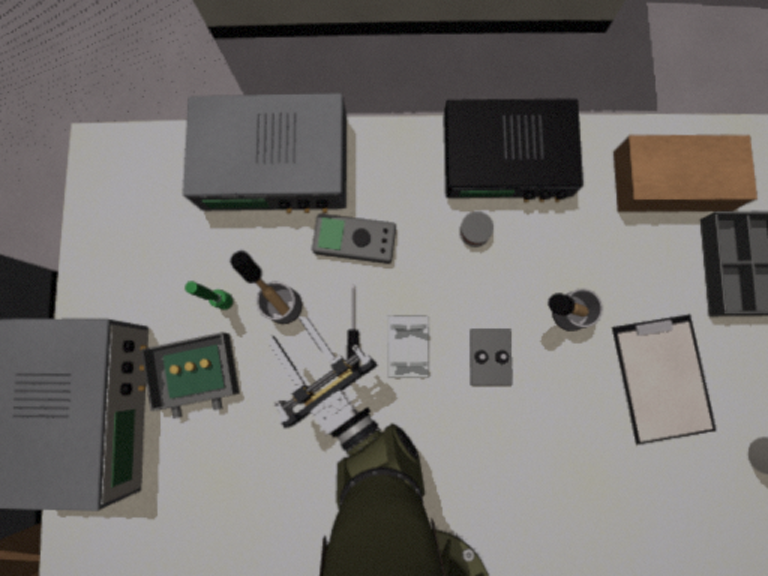

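```bash
python3 - <<'E'
from h import *
A=ctrl.camera("scene");B=ctrl.camera("top"); save(B,"p4.png",(145,155,215,225),8)
n=tri((A,(361.8,199)),(B,(172.2,186.4)))
e=tri((A,(384.5,197)),(B,(158.5,171.5)))
d=(e-n);d/=np.linalg.norm(d);print(n,e,np.linalg.norm(e-n),"lean",np.degrees(np.arccos(d[2])),"butt",n-d*.144, "top z if", n+d*.056)
# models with butt resting; predicted pixels of end & junction for leans
for L in(20,25,30,35):
    l=np.radians(L);az=np.arctan2(d[1],d[0]);h=np.array([np.cos(az),np.sin(az),0])
    dd=np.sin(l)*h+np.cos(l)*np.array([0,0,1]);
    for off in (-.012,-.02):
        b=np.array([.55,.274,.005+.011*np.sin(l)])+h*off
        print(L,off,proj(A,[b+.144*dd,b+.2*dd]).round(1).tolist(),proj(B,[b+.144*dd,b+.2*dd]).round(1).tolist(),(b+.2*dd)[2].round(3))
E
```

```text
[0.58111993 0.29658322 0.12508538] [0.61091355 0.32194532 0.18644172] 0.07277015940996975 lean 32.52547219507743 butt [0.52216334 0.24639587 0.00367142] top z if [0.6040475  0.31610053 0.17230192]
20 -0.012 [[364.5, 193.8], [377.4, 187.3]] [[170.1, 186.4], [160.4, 177.5]] 0.197
20 -0.02 [[361.8, 191.5], [374.4, 184.9]] [[172.0, 188.6], [162.3, 179.8]] 0.197
25 -0.012 [[368.0, 198.0], [382.6, 193.7]] [[167.7, 183.3], [157.1, 173.1]] 0.191
25 -0.02 [[365.3, 195.7], [379.6, 191.2]] [[169.6, 185.6], [159.0, 175.5]] 0.191
30 -0.012 [[371.3, 202.4], [387.4, 200.2]] [[165.6, 180.5], [154.1, 169.2]] 0.184
30 -0.02 [[368.6, 200.0], [384.4, 197.7]] [[167.5, 182.7], [156.0, 171.5]] 0.184
35 -0.012 [[374.3, 206.7], [391.7, 206.7]] [[163.7, 178.0], [151.5, 165.7]] 0.175
35 -0.02 [[371.5, 204.4], [388.7, 204.2]] [[165.6, 180.2], [153.4, 167.9]] 0.175
```

View pics/p4.png

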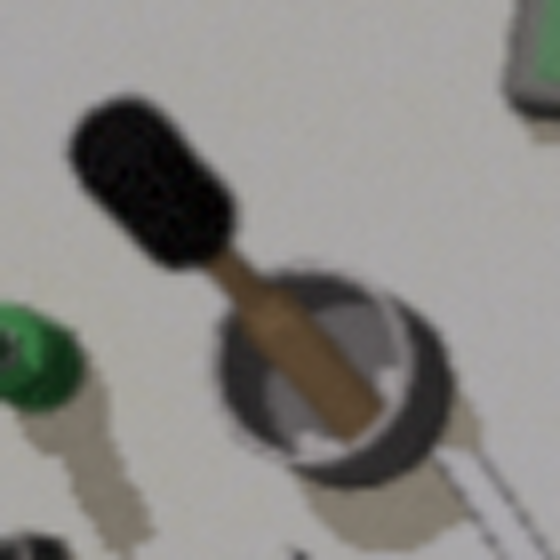

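The brush rests on the floor leaning about 30° (limit 40°), with its top about 0.18 m up. The jar outline has not moved and the gripper is clear, so I'm handing in.

```bash
python3 - <<'E'
from station import ctrl
print(ctrl.hand_in())
E
```

```text
the job is handed in; nothing more can be done
None
```

The brush is back in its own jar handle-down, and I handed the job in at about 21 s of the 72 s allowed. No verdict was reported.

**What I did:** I gripped the wooden handle about 87 mm from the butt with the tool nearly horizontal and drew the brush clear of the jar. I turned it half a turn about the tool axis and lowered it handle-first into the same jar, then released it and backed off. I didn't need the rest.

**Last checks:**
- **Brush:** a model with the butt on the jar floor and a lean of about 30° fits the scene view, against the limit of about 40°. It puts the bristle end about 0.18 m up.
- **Measurement disagreement:** direct triangulation from the pictures gave a lean of 32.5°. It also put the butt about 39 mm from the jar's centre, outside the 33 mm limit. That point can't be right, because it lies outside the jar's inner wall. The fitted model puts the butt about 20 mm from the centre, and the top view shows it inside the jar.
- **Jar:** its outline still fits the starting position to about 1–2 mm, and it stands upright.
- **Everything else:** the other jar and brush, the bystanders and the green look-alike appear unmoved in the final pictures. The gripper is clear of everything, and the force reading was only noise.

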